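# Show the long objective to the inspection camera

## Robot

A 6-joint arm with a two-finger parallel gripper is mounted at the origin on the work surface. World frame = base frame: x ahead of the robot, y to its left, z up, the work surface at z = 0. Lengths are in m, angles in degrees, forces in N, time in s.
With the tool pointing down it reaches from about 0.25 to 0.725 m from the base axis. Payload 9.7 kg.
Tool frame: the origin (TCP) lies midway between the tips of the shut fingers; the grasp point (between the pads) lies 19 mm behind it (bot.hold_point_z is the distance from the TCP to the grasp point, in m); x points along the fingers, y is the direction in which the jaws open and shut, and the axes are right-handed (so a half turn about x gives the same grasp; the last joint's range is limited). The gripper opens to 85 mm and grips with 20 to 120 N. Pads are 22 mm wide; open, the fingers measure 114 mm over their backs; the gripper's body (76 mm by 85 mm) begins 54 mm behind the grasp point. The pads swing forward as they close: fully open they stand 13 mm farther back than shut.
Start: joints at [71.276, 4.979, 10.078, 95.1, 0, 90], TCP at [0.177, 0.521, 0.231] pointing down, gripper open.
Joint ranges: [-179.16, 179.16], [-48.56, 103.87], [-65.8, 70.77], [-126.05, 130.52], [-82.76, 87.17], [-180, 180]. Speed limits (degrees/s): [127.2, 127.2, 147.25, 180, 180, 180].

## Interface

Orientations are given as [roll, pitch, yaw] about the fixed x, y, z axes, in that order (R = Rz(yaw) Ry(pitch) Rx(roll)).
In Python, from workcell import bot gives the robot as it stands. The module is installed in compiled form; this text tells all that it offers.
- The arm moves only by the shell command python3 -m crank 'ROWS' [FORCE]. ROWS is JSON, a list of rows, each an object with "linear": the shift along the world's x, y, z in m, a list of three; "yaw": the turn about the world's z in rad; "grip": the closure, from 0 (fully open) to 1 (shut). In form: [{"linear": [tx, ty, tz], "yaw": yaw, "grip": grip}, ...]. A call has 1 to 10 rows; each row shifts and turns the commanded pose from where the row before left it; what a row does not reach is not made up. A row lasts 1/10 s, in which the tool goes at most 50 mm and 8.59 degrees, less where a joint would pass 70% of its speed; a pose out of reach is approached as far as the arm can. A call with a gripper value outside its range is refused whole. The fingers move at their own pace and stop on an object; FORCE is the grip in N (left out, the last holds). Time passes only in rows, so rows that do not move let the fingers close. It gives the time, the measured TCP pose, the force and the opening at its end, in the units of the state.
- bot.get_obs(): the state, without advancing time (a new reading comes with each control period).
- bot.camera(name): name is "scene" or "top" or "wrist"; returns the picture (384x512x3 uint8, red, green, blue); there is no depth.
- bot.camera_model(name): a dict with "fx", "fy", "cx", "cy" (pixels), "rvec" (rotation vector, rad) and "tvec" (3), from world to camera coordinates, as OpenCV has them. Camera axes: x right, y down, z forward; pixel columns grow to the right and rows downward; lengths in m; the calibration is good to about 2 mm. A picture is of the moment at which its call begins: read the wrist's pose just before it. camera_model takes no time and is no camera call; for the wrist camera it gives the pose at the moment of the call.
- bot.job_done(): hands the job in, once; it reports no verdict.
Trained networks look in the newest picture that a camera, given by its name, has taken for a name from the list of things; names that differ only in an ending like _2 or _b are one class to them, and where a whole thing is asked for, a point or a joint stands for the part that bears it (a point fixed in the world has none). Each returns a list of dicts, best first, with "p" (0 to 1); they miss things now and then, are a little off and sometimes report something else, mostly with a low value. They report only what shows in the picture. A call takes as long as a camera call. They do not tell look-alikes from the thing itself.
- bot.silhouettes(name, camera): "region" (384x512 bool, what is visible of it) and "box" ([centre column, centre row, width, height] in pixels, round what is visible of it).
- bot.place_of(name, camera): "centre" ([column, row] in pixels: a listed point, or the origin of a listed thing).
The state is a dict: "time": time; "q": joint angles; "qd": joint speeds; "joint_efforts": joint torques, N m; "ee_pos": TCP position; "tcp_rot": TCP orientation; "wrist_force": force on the tool from outside, world axes, zero at the start; "torque": the same for the moment, N m; "opening": finger opening in m.
Only numpy, scipy, OpenCV 4.12 (cv2) and the standard library are available. Lean on these libraries where they do the work, as an engineer would, in place of code of your own. Each camera call takes 0.05 s, during which the arm holds its last target. There are 200 camera calls.

## Task

Slide the inspection camera's shutter fully open first; then lift the longest objective, the one standing tallest, out of its rack and hold it in the air before the camera, its nose pointing squarely at the middle of the window from 40 mm away, for its front lens to be inspected. Finish while holding it there, still; do not let go or put it down. Leave the other objectives in the rack, do not knock over the dropper bottle, and do not knock the objective against the camera.

Things in the scene. Friction and masses are not known exactly. Their poses are not given: they have to be found in the camera images.
- objective_long_barrel (a point): long microscope objective (140-280 g), tallest of four steel ones standing nose down in the rack, in any hole. Barrel 32 mm wide, 46 mm tall above its shoulder, which rests on the rack's top; brass thread above, 20 mm wide, 5 mm tall. Point: on the axis, half-way up the barrel, 23 mm above the shoulder, 48 mm from the nose tip. z: along the axis, nose to thread (up in the rack).
- objective_long_nose (a point): centre of the flat 12 mm front (front lens) of the long objective's nose. The nose is 21 mm wide for 15 mm below the shoulder, then tapers over 10 mm: it reaches 25 mm below the rack's top, in its hole. z runs from nose to thread.
- objective_a_barrel (a point): one of the other objectives: same look and 32 mm barrel diameter, but its barrel is only 30 mm tall above the shoulder (plus 5 mm thread). Point on its axis, 15 mm above the shoulder, i.e. above the rack's top; z along its axis towards the thread.
- objective_b_barrel (a point): one of the other objectives: same look and 32 mm barrel diameter, but its barrel is only 25 mm tall above the shoulder (plus 5 mm thread). Point on its axis, 12.5 mm above the shoulder, i.e. above the rack's top; z along its axis towards the thread.
- objective_c_barrel (a point): one of the other objectives: same look and 32 mm barrel diameter, but its barrel is only 20 mm tall above the shoulder (plus 5 mm thread). Point on its axis, 10 mm above the shoulder, i.e. above the rack's top; z along its axis towards the thread.
- rack: white plastic rack, a fixed block 56 mm (its x) by 222 mm (its y) by 45 mm high, with four through holes 23 mm wide in a row along its y at -87, -29, 29 and 87 mm, an objective in each. Origin at the centre of its underside, z up.
- camera: inspection camera, fixed: white head 84 x 160 x 50 mm between two 85 mm high brackets (183 mm apart outside, short shafts to 197 mm) on a black base 130 x 170 x 12 mm. The head's flat top face leans 30 degrees towards the robot's side (the camera's -x): it looks up and back. Origin: underside of the base, below the head's middle; z up, y along the head's length.
- window (a point): centre of the camera's round window (30 mm black glass in a white 42 mm ring) in the sloping face, covered by the shutter at first; 97 mm above the bench, 35 mm from the head's middle to the camera's -y. z: the way the camera looks, square out of the face (30 degrees off vertical, to the camera's -x); y: level along the head, the way the shutter opens.
- shutter (a joint): travel of the camera's sliding shutter, m: 0 covers the window, 0.055 is fully open (at its stop); slides along the window's +y with about 1.5 N friction and stays where it is left. It starts within 12 mm of closed.
- shutter_knob (a point): middle of the shutter's knob, a steel pin 12 mm wide, 25 mm tall, square on the middle of the shutter, a dark steel plate 47 x 46 x 3 mm lying on the camera's face between two rails (1.5 mm higher than the plate, 61 mm apart outside). Point: 12.5 mm above the plate's upper side, 17 mm above the window's plane; axes as the window's.
- dropper_mid (a point): amber glass dropper bottle with black cap, 30 mm wide, 70 mm tall, standing loose on the bench between rack and camera. Point on its axis, half-way up; z up.
Not all that is in view belongs to the job. What is shaped like the part that bears objective_long_barrel but green or turquoise is not meant.

How it is judged:
By the outcome, as a careful person would: the job done as asked, in the order asked, and still so for the second after the job is handed in, while the arm keeps its last pose, push and grip.
It also fails if it takes over 58 s, if anything falls off the work surface, if the arm or the gripper's body presses on something with over 40 N, if the wrist force passes 120 N, or if a joint passes its speed limit or range.

## Working session

There is one attempt and no reset: what is moved stays moved. The work goes in short steps, Python scripts to look and compute and a shell command to move; the robot and the scene stay as the last step left them, time stands still between calls to the robot, and variables do not carry over. Pictures are saved under pics/ and viewed, and the job is handed in when it is done.

```bash
mkdir -p pics; ls
cat > h.py <<'E'
import numpy as np, cv2
from workcell import bot
from scipy.spatial.transform import Rotation as Rn
def cam(n):
    m=bot.camera_model(n);K=np.array([[m['fx'],0,m['cx']],[0,m['fy'],m['cy']],[0,0,1]])
    R=cv2.Rodrigues(np.array(m['rvec'],float))[0];t=np.array(m['tvec'],float).ravel();return K,R,t
def ray(n,px,c=None):
    K,R,t=c or cam(n);d=R.T@np.linalg.inv(K)@np.array([px[0],px[1],1.]);return -R.T@t,d/np.linalg.norm(d)
def atz(n,px,z,c=None):
    o,d=ray(n,px,c);return o+d*(z-o[2])/d[2]
def proj(n,P,c=None):
    K,R,t=c or cam(n);p=(R@np.atleast_2d(P).T).T+t;p=p@K.T;return p[:,:2]/p[:,2:]
def tri(obs):
    A=np.zeros((3,3));b=np.zeros(3)
    for o,d in obs:
        M=np.eye(3)-np.outer(d,d);A+=M;b+=M@o
    X=np.linalg.solve(A,b);return X,[np.linalg.norm(np.cross(X-o,d)) for o,d in obs]
def save(im,f,box=None,s=1):
    if box: im=im[box[1]:box[3],box[0]:box[2]]
    im=cv2.resize(im,None,fx=s,fy=s,interpolation=cv2.INTER_CUBIC)
    cv2.imwrite('pics/'+f,im[:,:,::-1])
def st():
    o=bot.get_obs();
    for k in o: print(k,np.round(o[k],4))
E
python3 - <<'E'
from h import *
st();print(bot.hold_point_z, [a for a in dir(bot) if a[0]!='_'])
for n in ['scene','top','wrist']:
    im=bot.camera(n);save(im,n+'0.png',s=1.5); np.save(n+'0.npy',im)
    K,R,t=cam(n);print(n,np.round(-R.T@t,3),np.round(R[2],3),K[0,0])
E
```

```text
pics
time 0.0
q [7.12772e+01 5.01160e+00 1.00350e+01 9.51003e+01 8.00000e-04 8.99993e+01]
qd [ 0.0381 -0.0666  0.024  -0.0306  0.0167 -0.0991]
joint_efforts [-1.00000e-04 -5.20390e+01  4.64801e+01  1.65000e-02  0.00000e+00
  0.00000e+00]
ee_pos [0.1765 0.5207 0.2306]
tcp_rot [ -90.5899   89.9231 -109.312 ]
wrist_force [-0.1564 -1.0004  0.2327]
torque [ 0.0066  0.0564 -0.0359]
opening 0.0853
0.0187 ['PlanningError', 'camera', 'camera_model', 'get_obs', 'hold_point_z', 'job_done', 'place_of', 'silhouettes']
scene [0.735 0.34  0.773] [-0.194 -0.471 -0.86 ] 384.60290228860305
top [ 0.397 -0.018  1.162] [ 0.164 -0.017 -0.986] 430.42776707423127
wrist [0.098 0.547 0.374] [ 0.307 -0.105 -0.946] 323.0265298974708
```

View pics/scene0.png

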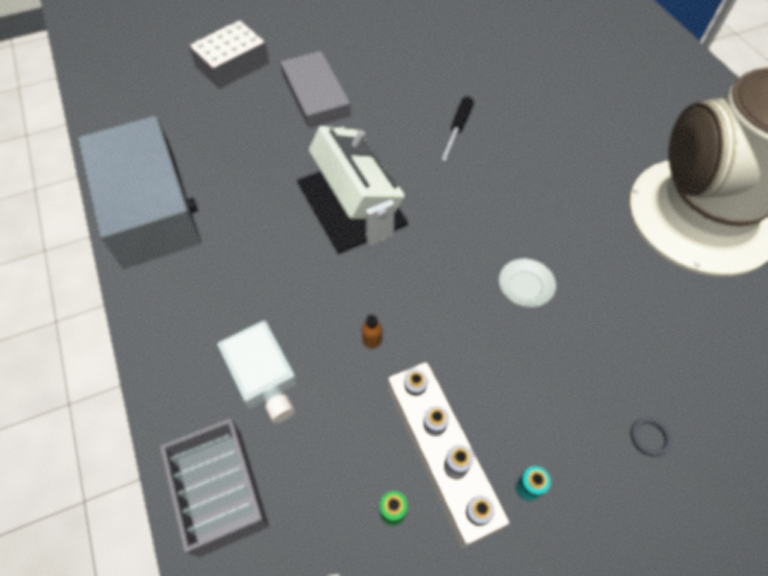

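View pics/top0.png

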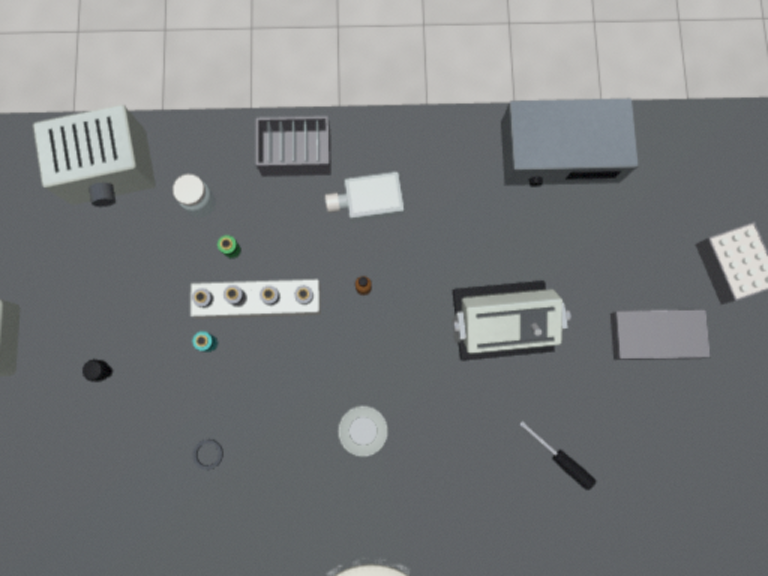

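View pics/wrist0.png

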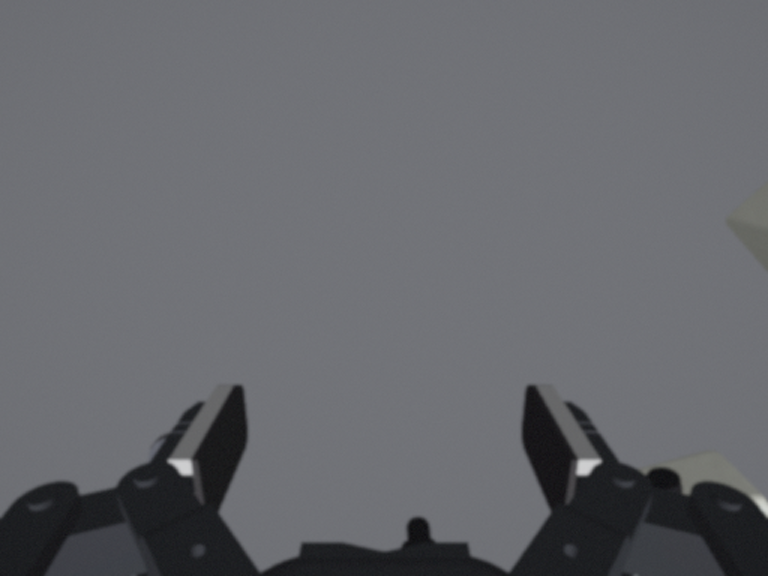

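Run:
```python
from h import *
for n in ['scene','top']:
    for k in ['objective_long_barrel','objective_a_barrel','rack','camera','window','shutter_knob','dropper_mid']:
        print(n,k,[(np.round(d['centre'],1).tolist(),round(d['p'],2)) for d in bot.place_of(k,n)][:7])
s=np.load('scene0.npy');t=np.load('top0.npy')
a=cv2.resize(s[235:370,235:385],(720,648))[:600];b=cv2.resize(t[150:240,115:265],(750,450))
save(s,'rs.png',(245,235,395,370),4);save(t,'rt.png',(115,150,265,240),5);save(t,'ct.png',(290,175,400,250),7)
```

```text
scene objective_long_barrel [([262.1, 340.6], 0.79), ([306.0, 308.9], 0.74), ([354.8, 322.6], 0.74), ([296.1, 305.4], 0.53)]
scene objective_a_barrel [([290.8, 280.1], 0.72)]
scene rack [([296.9, 306.8], 0.86)]
scene camera [([236.2, 134.3], 0.78)]
scene window [([233.8, 97.3], 0.88), ([244.9, 221.4], 0.75), ([233.8, 133.5], 0.21)]
scene shutter_knob [([237.1, 94.5], 0.67)]
scene dropper_mid [([247.2, 219.2], 0.76), ([317.3, 343.1], 0.31)]
top objective_long_barrel [([133.4, 228.3], 0.74), ([157.8, 196.1], 0.62)]
top objective_a_barrel [([183.0, 196.3], 0.69)]
top rack [([171.6, 200.3], 0.64)]
top camera [([336.1, 214.5], 0.73), ([163.2, 198.1], 0.67)]
top window [([357.6, 217.8], 0.67)]
top shutter_knob [([358.2, 218.9], 0.83), ([241.9, 186.2], 0.48)]
top dropper_mid [([241.9, 188.6], 0.54)]
```

View pics/rs.png

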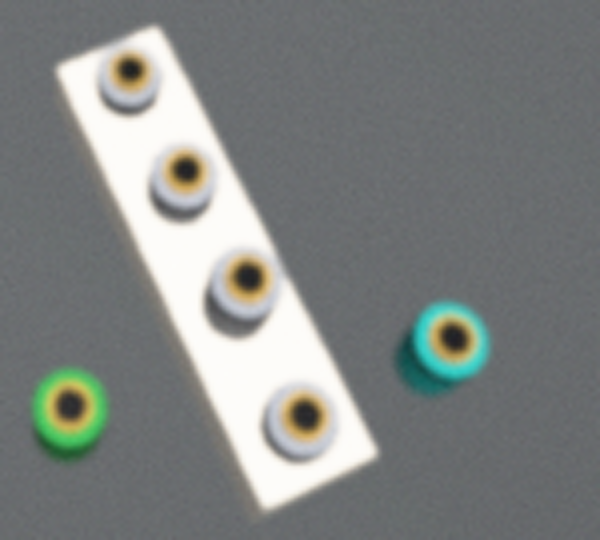

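View pics/rt.png

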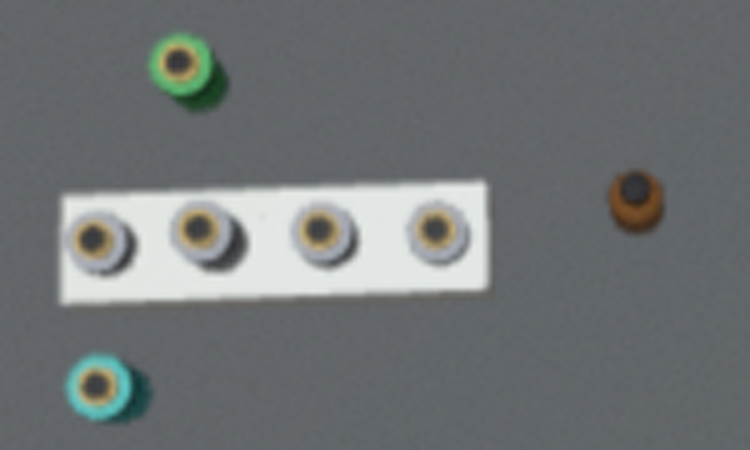

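View pics/ct.png

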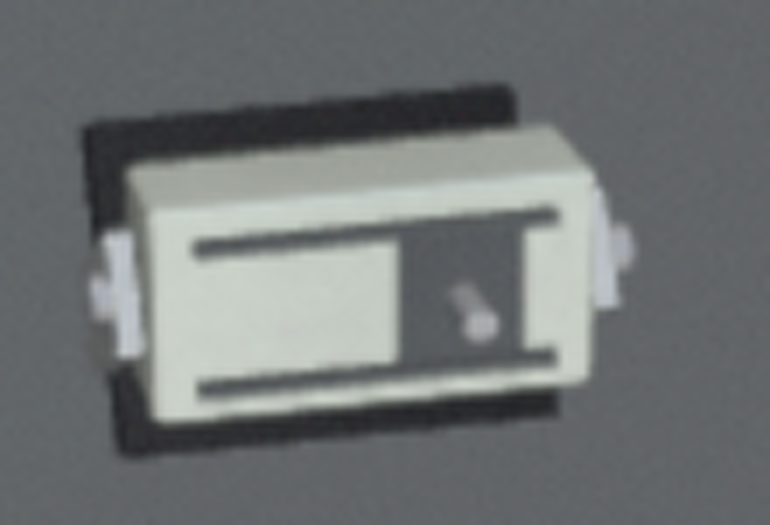

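Run:
```python
from h import *
T=[(133.4,197.6),(154.6,195.6),(178.8,196),(201.8,195.6)];S=[(321,338.5),(307,304.2),(291.2,277.2),(277.5,252.2)]
for a,b in zip(T,S): print(np.round(tri([ray('top',a),ray('scene',b)])[0],4),np.round(tri([ray('top',a),ray('scene',b)])[1],4))
# rack corners at z=.045
C=[(60,195),(487,181),(489,291),(61,304)];P=np.array([atz('top',(115+u/5,150+v/5),.045) for u,v in C]);print('top rack',P.round(4))
C=[(57,67),(160,28),(378,453),(266,511)];Q=np.array([atz('scene',(245+u/4,235+v/4),.045) for u,v in C]);print('scene rack',Q.round(4))
print(P.mean(0),Q.mean(0))
k=tri([ray('top',(358.2,218.9)),ray('scene',(237.1,94.5))]);print('knob',k)
# knob top ends from crop, plate corners
print('dropper',tri([ray('top',(241.9,188.6)),ray('scene',(247.2,219.2))]))
print('dropper s',atz('scene',(247.2,219.2),.035))
s=bot.camera('scene');save(s,'cs.png',(190,75,280,175),6)
```

```text
[0.5767 0.2752 0.0726] [0.0004 0.0004]
[0.5768 0.217  0.0927] [0.0006 0.0006]
[0.5771 0.1587 0.0768] [0.0002 0.0002]
[0.5779 0.1011 0.0685] [0.0003 0.0003]
top rack [[0.6049 0.2994 0.045 ]
 [0.6064 0.0754 0.045 ]
 [0.5479 0.0751 0.045 ]
 [0.5471 0.2978 0.045 ]]
scene rack [[0.6059 0.0782 0.045 ]
 [0.549  0.0792 0.045 ]
 [0.5477 0.3002 0.045 ]
 [0.6043 0.302  0.045 ]]
[0.57654925 0.18693685 0.045     ] [0.57673066 0.18988182 0.045     ]
knob (array([ 0.50398782, -0.29013221,  0.09936484]), [np.float64(0.0002015122065718924), np.float64(0.0002015122065718516)])
dropper (array([ 0.59894787, -0.00193529,  0.03831402]), [np.float64(0.00013966577349214948), np.float64(0.00013966577349225869)])
dropper s [ 0.59822659 -0.00338359  0.035     ]
```

View pics/cs.png

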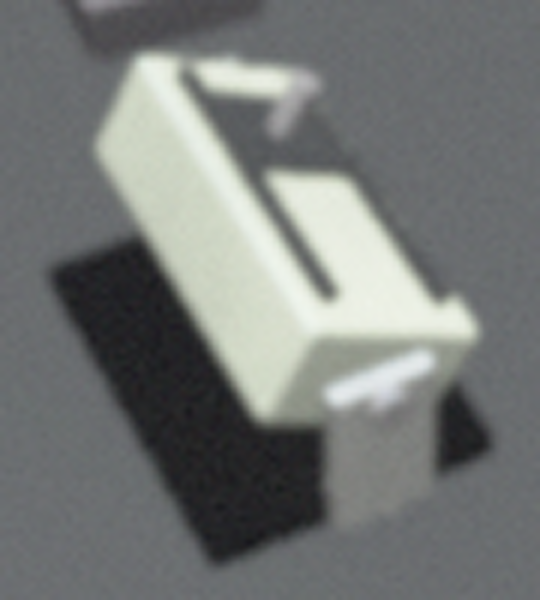

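```bash
cat > fitcam.py <<'E'
from h import *
from scipy.optimize import least_squares
c,s=np.cos(np.pi/6),np.sin(np.pi/6)
def head(u,y,w): # u along face uphill(+x), w normal from face
    return np.array([-0.0125,0,0.097])+u*np.array([c,0,s])+w*np.array([-s,0,c])+np.array([0,y,0])
def b(x,y): return np.array([x,y,.012])
ob=[]
def T(u,v,P): ob.append(('top',(290+u/7,175+v/7),P))
def S(u,v,P): ob.append(('scene',(190+u/6,75+v/6),P))
T(150,207,head(.042,.08,0));T(590,180,head(.042,-.08,0));T(588,380,head(-.042,-.08,0));T(155,422,head(-.042,.08,0))
T(128,172,head(.042,.08,-.05));T(560,127,head(.042,-.08,-.05))
T(83,125,b(.065,.085));T(512,87,b(.065,-.085));T(557,412,b(-.065,-.085));T(122,457,b(-.065,.085))
S(52,272,b(.065,-.085));S(218,565,b(.065,.085));S(490,445,b(-.065,.085))
S(143,58,head(.042,-.08,0));S(315,335,head(.042,.08,0));S(478,330,head(-.042,.08,0));S(265,420,head(.042,.08,-.05));S(95,148,head(.042,-.08,-.05))
CM={n:cam(n) for n in('top','scene')}
def Tw(p,P): 
    a=p[2];return np.array([[np.cos(a),-np.sin(a),0],[np.sin(a),np.cos(a),0],[0,0,1]])@P+np.array([p[0],p[1],0])
def f(p): return np.concatenate([proj(n,Tw(p,P),CM[n])[0]-np.array(x) for n,x,P in ob])
if __name__=='__main__':
    r=least_squares(f,[.51,-.26,0],loss='soft_l1');print(r.x,np.degrees(r.x[2]));print(r.fun.reshape(-1,2).round(1).tolist())
    p=r.x;np.save('cp.npy',p)
    W=Tw(p,head(0,-.035,0));n=Tw(p,head(0,0,1))-Tw(p,head(0,0,0));yv=np.array([-np.sin(p[2]),np.cos(p[2]),0])
    print('window',W,'n',n,'y',yv,'center',W+.035*yv)
    for q in(0,.012,.055): print('knob',q,W+n*.017+yv*q,'top',W+n*.0295+yv*q)
    # knob in crop: top px
    print('plate y from top', [ (290+u/7,175+v/7) for u,v in((400,300),(525,295))])
    K,R,t=CM['top']
    for u,v in((400,300),(525,295)):
        o,d=ray('top',(290+u/7,175+v/7));lam=np.dot(W+n*.003-o,n)/np.dot(d,n);X=o+lam*d;print((X-W)@yv)
    print('nose',W+.04*n,'barrel',W+.088*n)
E
python3 fitcam.py
```

```text
[ 0.52272588 -0.25175105  0.06329714] 3.626658786947171
[[-0.9, -0.4], [0.7, -2.4], [0.1, -0.1], [-0.7, -0.3], [-1.2, -2.7], [-1.2, -1.8], [-0.3, 2.0], [0.4, 1.9], [0.4, 3.2], [-0.5, 2.6], [1.7, -2.5], [1.5, -3.0], [3.9, -2.4], [-1.7, -1.4], [-1.1, -0.8], [0.3, 0.9], [-2.3, 1.3], [-1.5, 0.1]]
window [ 0.51246483 -0.28747165  0.097     ] n [-0.4989987  -0.03162744  0.8660254 ] y [-0.06325488  0.9979974   0.        ] center [ 0.51025091 -0.25254174  0.097     ]
knob 0 [ 0.50398186 -0.28800931  0.11172243] top [ 0.49774437 -0.28840466  0.12254775]
knob 0.012 [ 0.5032228  -0.27603335  0.11172243] top [ 0.49698531 -0.27642869  0.12254775]
knob 0.055 [ 0.50050284 -0.23311946  0.11172243] top [ 0.49426535 -0.2335148   0.12254775]
plate y from top [(347.14285714285717, 217.85714285714286), (365.0, 217.14285714285714)]
0.024896490997709155
-0.02009002010253519
nose [ 0.49250489 -0.28873675  0.13164102] barrel [ 0.46855295 -0.29025486  0.17321024]
```

```bash
cat >> fitcam.py <<'E'
    isb=[abs(P[2]-.012)<1e-9 for _,_,P in ob]
    def g(p): return np.concatenate([proj(n,Tw(p,P+(np.array([p[3],0,0]) if B else np.array([0,0,p[4]]))),CM[n])[0]-np.array(x) for (n,x,P),B in zip(ob,isb)])
    r=least_squares(g,[.51,-.26,0,0,0],loss='soft_l1');print(r.x,np.degrees(r.x[2]));print(r.fun.reshape(-1,2).round(1).tolist())
    for nn in('top','scene'):
        hh=[o for o,B in zip(ob,isb) if not B and o[0]==nn]
        r=least_squares(lambda p:np.concatenate([proj(n,Tw(p,P),CM[n])[0]-np.array(x) for n,x,P in hh]),[.51,-.26,0],loss='soft_l1');print(nn,r.x,r.fun.round(1))
E
python3 fitcam.py|tail -4
```

```text
[ 0.51934041 -0.25247888  0.06412552  0.01022514 -0.00231877] 3.6741214226406127
[[-0.7, 1.1], [0.8, -0.9], [0.3, 1.3], [-0.5, 1.1], [-1.0, -1.2], [-1.1, -0.4], [-0.4, -0.4], [0.2, -0.6], [0.3, 0.6], [-0.6, 0.0], [-0.8, -1.7], [-1.2, -2.1], [1.4, -1.6], [-0.4, -1.3], [0.3, -0.8], [1.5, 0.8], [-0.9, 1.2], [-0.3, 0.2]]
top [ 0.51959762 -0.25307277  0.0511865 ] [-0.3  0.4  1.5 -0.8  0.6  1.5 -0.4  0.5 -0.5 -1.9 -0.3 -0.2]
scene [ 0.51966525 -0.25087584  0.06491482] [-0.4 -1.5  0.4 -0.9  1.7  0.7 -0.8  1.1 -0.3  0. ]
```

Run:
```python
from h import *
print(tri([ray('top',(358.7,220.8)),ray('scene',(240.8,89.0))]),tri([ray('top',(355.5,216.5)),ray('scene',(236.3,97))]))
o=bot.get_obs();print(Rn.from_euler('xyz',o['tcp_rot'],degrees=True).as_matrix().round(3))
```

```text
(array([ 0.49666075, -0.28558331,  0.11877365]), [np.float64(0.0006196609004163765), np.float64(0.0006196609004163909)]) (array([ 0.50951117, -0.28323646,  0.10000302]), [np.float64(0.0004922853271699702), np.float64(0.0004922853271698631)])
[[-0.     0.321  0.947]
 [-0.     0.947 -0.321]
 [-1.    -0.    -0.   ]]
```

```bash
python3 -m crank '[{"linear":[0.018,-0.046,0],"yaw":0.039,"grip":1},{"linear":[0.018,-0.046,0],"yaw":0.039,"grip":1},{"linear":[0.018,-0.046,0],"yaw":0.039,"grip":1},{"linear":[0.018,-0.046,0],"yaw":0.039,"grip":1},{"linear":[0.018,-0.046,0],"yaw":0.039,"grip":1},{"linear":[0.018,-0.046,0],"yaw":0.039,"grip":1},{"linear":[0.018,-0.046,0],"yaw":0.039,"grip":1},{"linear":[0.018,-0.046,0],"yaw":0.039,"grip":1},{"linear":[0.018,-0.046,0],"yaw":0.039,"grip":1},{"linear":[0.018,-0.046,0],"yaw":0.039,"grip":1}]' 30; python3 -c "
from h import *
st()"
```

```text
time: 1.9
ee_pos: [0.3568, 0.0589, 0.2317]
tcp_rot: [8.1, 89.9, 11.9]
wrist_force: [2.0, 1.1, 0.8]
opening: -0.0002
time 1.9
q [ 9.37450e+00 -2.05996e+01 -1.26233e+01  9.78920e+01  3.60000e-03
  5.65000e+00]
qd [-7.82362e+01  1.01879e+01  6.99190e+00 -3.35930e+00 -2.44000e-02
 -9.98324e+01]
joint_efforts [ 10.4885 -27.7151  44.8656   1.1946  -0.0805   2.8743]
ee_pos [0.3568 0.0589 0.2317]
tcp_rot [ 8.1274 89.9156 11.8519]
wrist_force [1.9614 1.1193 0.8016]
torque [ 0.0765 -0.0464 -0.054 ]
opening -0.0002
```

```bash
python3 -m crank '[{"linear":[0.018,-0.048,-0.008],"yaw":0,"grip":1},{"linear":[0.018,-0.048,-0.008],"yaw":0,"grip":1},{"linear":[0.018,-0.048,-0.008],"yaw":0,"grip":1},{"linear":[0.018,-0.048,-0.008],"yaw":0,"grip":1},{"linear":[0.018,-0.048,-0.008],"yaw":0,"grip":1},{"linear":[0.018,-0.048,-0.008],"yaw":0,"grip":1},{"linear":[0.018,-0.048,-0.008],"yaw":0,"grip":1},{"linear":[0.014,-0.048,-0.004],"yaw":0,"grip":1},{"linear":[0,0,0],"yaw":0,"grip":1},{"linear":[0,0,0],"yaw":0,"grip":1}]'
python3 - <<'E'
from h import *
o=bot.get_obs();R=Rn.from_euler('xyz',o['tcp_rot'],degrees=True).as_matrix();print(np.round(o['ee_pos'],4),R.round(3),o['q'])
im=bot.camera('scene');save(im,'s1.png',(150,30,350,180),4);save(bot.camera('wrist'),'w1.png',s=1.5)
E
```

```text
time: 2.9
ee_pos: [0.4916, -0.3115, 0.1722]
tcp_rot: [140.2, 89.9, 143.7]
wrist_force: [0.5, 0.1, 0.3]
opening: -0.0002
[ 0.4916 -0.3115  0.1722] [[-0.002 -0.061  0.998]
 [ 0.001  0.998  0.061]
 [-1.     0.001 -0.002]] [-3.23648487e+01  8.69833445e+00  7.60947041e+00  8.90361039e+01
  8.59323255e-03 -3.58839179e+01]
```

View pics/s1.png

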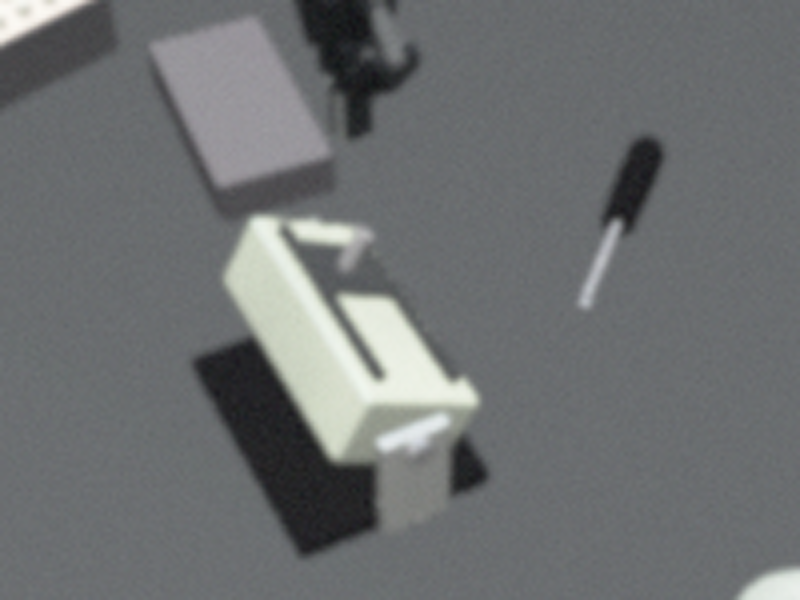

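View pics/w1.png

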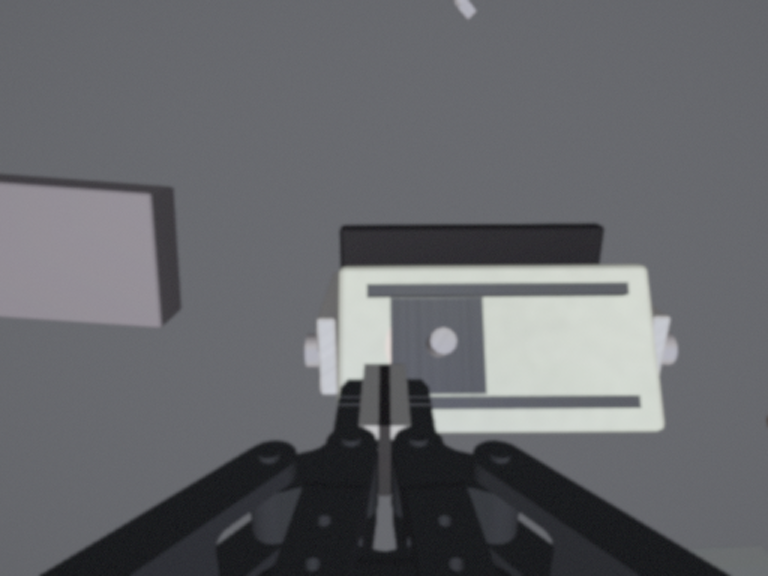

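Run:
```python
from h import *
p=(443/1.5,341/1.5)
print(atz('wrist',p,.1225))
print(tri([ray('wrist',p),ray('top',(358.7,220.8)),ray('scene',(240.8,89.0))]))
# face corners expected
import fitcam as F
P=[.5195,-.2525,.0625]
pts=[(340,266),(648,266),(664,430)]
for (u,v),h in zip(pts,[F.head(.042,-.08,0),F.head(.042,.08,0),F.head(-.042,.08,0)]): print(proj('wrist',F.Tw(P,h))[0]*1.5,(u,v), (atz('wrist',(u/1.5,v/1.5),h[2])-F.Tw(P,h)).round(4))
print('tcp proj',proj('wrist',bot.get_obs()['ee_pos'])*1.5)
```

```text
[ 0.49747563 -0.28479947  0.1225    ]
(array([ 0.49726379, -0.28458669,  0.12073938]), [np.float64(0.0009244606748157983), np.float64(0.0008831950528794962), np.float64(0.0011242790009836252)])
[335.47502805 427.6187227 ] (340, 266) [-0.0809 -0.0007  0.    ]
[668.52557218 428.35243798] (648, 266) [-0.0794 -0.0294  0.    ]
[650.40118716 258.87667512] (664, 430) [0.1013 0.0329 0.    ]
tcp proj [[386.94325701 386.0998373 ]]
```

```bash
python3 -m crank '[{"linear":[0.003,-0.004,-0.015],"yaw":0,"grip":1},{"linear":[0.002,-0.002,-0.02],"yaw":0,"grip":1},{"linear":[0,0,-0.015],"yaw":0,"grip":1},{"linear":[0,0,-0.01],"yaw":0,"grip":1},{"linear":[0,0,0],"yaw":0,"grip":1}]'
python3 - <<'E'
from h import *
o=bot.get_obs();print(np.round(o['ee_pos'],4),o['wrist_force'])
save(bot.camera('wrist'),'w2.png',s=1.5)
E
```

```text
time: 3.5
ee_pos: [0.4962, -0.3159, 0.1117]
tcp_rot: [143.6, 89.9, 147.2]
wrist_force: [-0.4, -1.2, 0.5]
opening: 0.0
[ 0.4962 -0.3159  0.1117] [-0.36692666 -1.24514553  0.50063742]
```

View pics/w2.png

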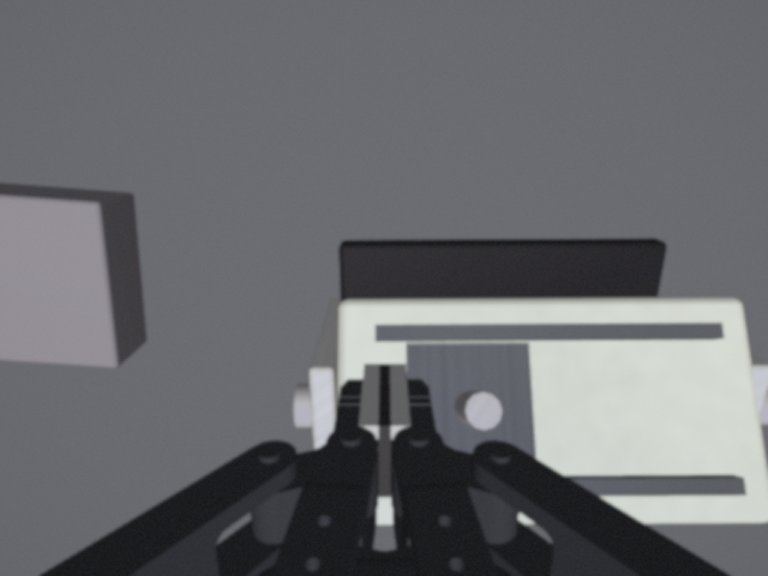

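```bash
python3 -m crank '[{"linear":[0,0.008,0],"yaw":0,"grip":1},{"linear":[-0.0005,0.008,0],"yaw":0,"grip":1},{"linear":[-0.0005,0.008,0],"yaw":0,"grip":1},{"linear":[-0.0005,0.008,0],"yaw":0,"grip":1},{"linear":[-0.0005,0.008,0],"yaw":0,"grip":1},{"linear":[-0.0005,0.008,0],"yaw":0,"grip":1},{"linear":[-0.0005,0.008,0],"yaw":0,"grip":1},{"linear":[0,0,0],"yaw":0,"grip":1}]'
python3 - <<'E'
from h import *
o=bot.get_obs();print(np.round(o['ee_pos'],4),o['wrist_force'])
save(bot.camera('wrist'),'w3.png',s=1.5)
E
```

```text
time: 4.35
ee_pos: [0.494, -0.2597, 0.1135]
tcp_rot: [52.9, 90.0, 56.6]
wrist_force: [-0.1, -0.4, -0.6]
opening: 0.0
[ 0.494  -0.2597  0.1135] [-0.14279538 -0.44350688 -0.56064556]
```

View pics/w3.png

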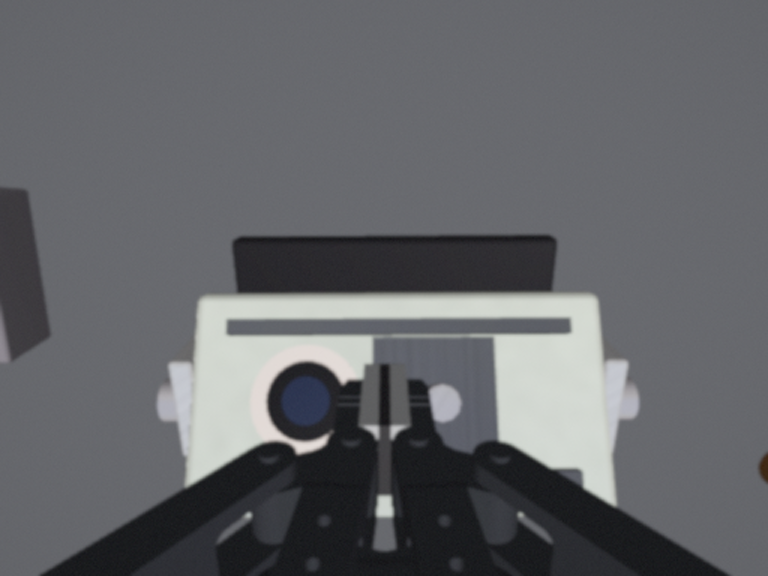

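```bash
python3 -m crank '[{"linear":[0,0.003,0],"yaw":0,"grip":1},{"linear":[0,0.003,0],"yaw":0,"grip":1},{"linear":[0,0,0],"yaw":0,"grip":1}]';python3 -m crank '[{"linear":[-0.0005,0.003,0],"yaw":0,"grip":1},{"linear":[0,0,0],"yaw":0,"grip":1}]'
python3 - <<'E'
from h import *
o=bot.get_obs();print(np.round(o['ee_pos'],4),o['wrist_force'])
E
```

```text
time: 4.7
ee_pos: [0.4938, -0.2545, 0.1131]
tcp_rot: [152.3, 90.0, 155.9]
wrist_force: [-0.8, -0.6, -0.6]
opening: 0.0
time: 4.9
ee_pos: [0.4935, -0.2521, 0.1133]
tcp_rot: [-90.4, 89.9, -86.8]
wrist_force: [-0.6, -4.2, -0.5]
opening: 0.0004
[ 0.4935 -0.2521  0.1133] [-0.59514431 -4.23015604 -0.48126128]
```

```bash
python3 -m crank '[{"linear":[0,0.003,0],"yaw":0,"grip":1},{"linear":[0,0,0],"yaw":0,"grip":1}]'
python3 - <<'E'
from h import *
o=bot.get_obs();print(np.round(o['ee_pos'],4),o['wrist_force'])
save(bot.camera('wrist'),'w4.png',s=1.5);save(bot.camera('top'),'t4.png',(290,175,400,250),7)
E
```

```text
time: 5.1
ee_pos: [0.4935, -0.2512, 0.1134]
tcp_rot: [-94.1, 89.7, -90.6]
wrist_force: [-0.4, -15.7, -3.1]
opening: -0.0001
[ 0.4935 -0.2512  0.1134] [ -0.42350939 -15.74897199  -3.10053587]
```

View pics/w4.png

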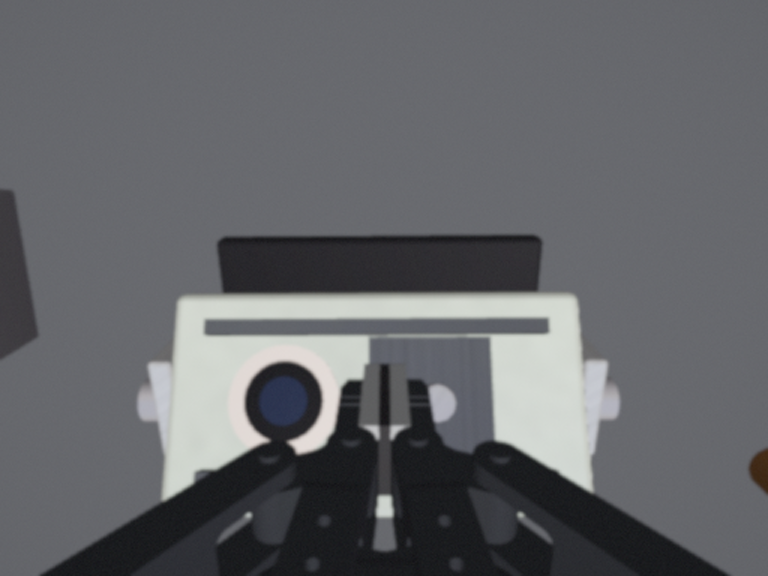

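```bash
python3 -m crank '[{"linear":[0,-0.01,0],"yaw":0,"grip":1},{"linear":[0,0,0.02],"yaw":0,"grip":1},{"linear":[0,-0.01,0.04],"yaw":0,"grip":1},{"linear":[0,0,0.03],"yaw":0,"grip":1},{"linear":[0,0,0.0],"yaw":0,"grip":1}]'
python3 - <<'E'
from h import *
o=bot.get_obs();print(np.round(o['ee_pos'],4),o['wrist_force'])
c=cam('wrist');im=bot.camera('wrist');save(im,'w5.png',s=1.5);np.savez('w5.npz',im=im,K=c[0],R=c[1],t=c[2])
im=bot.camera('top');save(im,'t5.png',(280,175,400,250),6)
for n in('wrist','top'): print(bot.place_of('window',n),bot.place_of('shutter_knob',n))
E
```

```text
time: 5.7
ee_pos: [0.4947, -0.2695, 0.2078]
tcp_rot: [-24.0, 89.7, -20.4]
wrist_force: [0.3, -0.2, -0.4]
opening: -0.0
[ 0.4947 -0.2695  0.2078] [ 0.2540698  -0.20083844 -0.40175739]
[{'centre': [233.2, 209.4], 'p': 0.68}] [{'centre': [301.8, 204.7], 'p': 0.7}]
[{'centre': [359.2, 215.8], 'p': 0.94}] [{'centre': [337.5, 221.4], 'p': 0.74}]
```

View pics/w5.png

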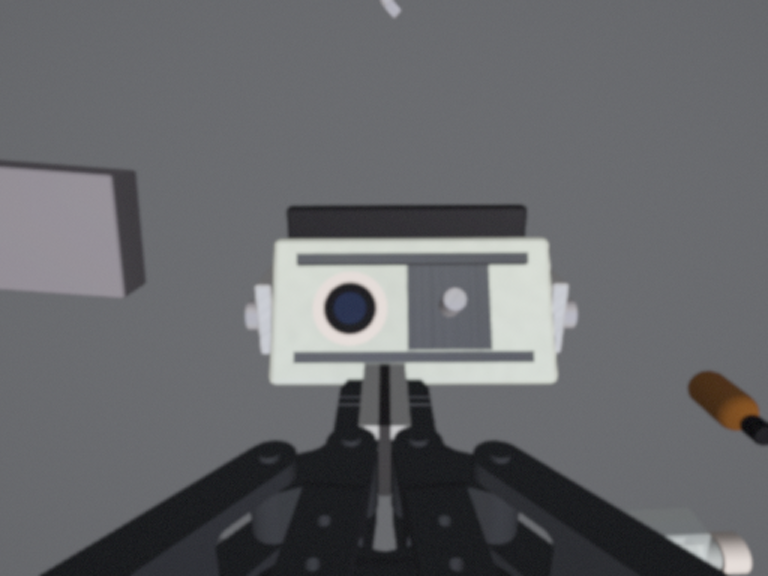

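View pics/t5.png

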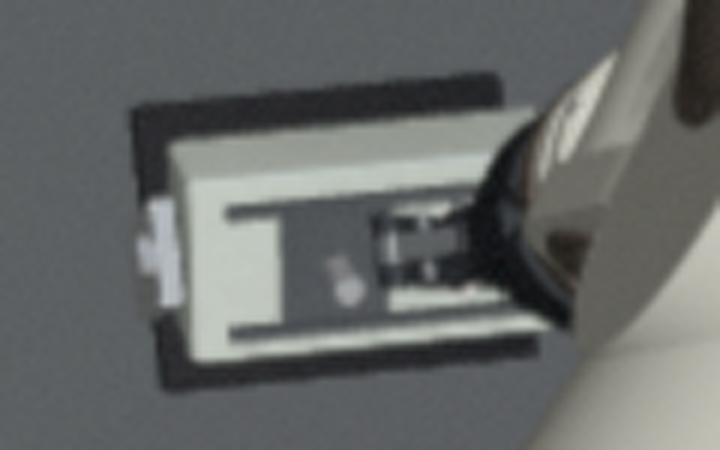

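Run:
```python
from h import *
import fitcam as F
from scipy.optimize import least_squares
d=np.load('w5.npz');c=(d['K'],d['R'],d['t'])
o=[((275,240),F.head(-.042,-.08,0)),((548,240),F.head(-.042,.08,0)),((556,383),F.head(.042,.08,0)),((270,383),F.head(.042,-.08,0)),((350,308),F.head(0,-.035,0))]
r=least_squares(lambda p:np.concatenate([proj('',F.Tw(p,P+np.array([0,0,p[3]])),c)[0]-np.array(x)/1.5 for x,P in o]),[.52,-.25,0.06,0]);print(r.x,r.fun.round(1),np.degrees(r.x[2]))
r3=least_squares(lambda p:np.concatenate([proj('',F.Tw(p,P),c)[0]-np.array(x)/1.5 for x,P in o]),[.52,-.25,0.06]);print(r3.x)
w=(350/1.5,308/1.5)
print(atz('',w,.097,c));print(tri([ray('',w,c),ray('top',(359.2,215.8))]))
```

```text
[ 0.52463302 -0.25283056  0.06489398 -0.00584718] [ 0.6 -0.8 -0.9 -0.8  0.   0.5 -0.4  0.3  0.6  0.7] 3.7181511670615413
[ 0.52248522 -0.25316311  0.06411153]
[ 0.51145446 -0.28884209  0.097     ]
(array([ 0.50976862, -0.29001672,  0.10454044]), [np.float64(0.001969169899699879), np.float64(0.0019691698996999268)])
```

```bash
python3 -m crank '[{"linear":[0.0075,0.042,0],"yaw":0.145,"grip":1},{"linear":[0.0075,0.042,0],"yaw":0.145,"grip":1},{"linear":[0.0075,0.042,0],"yaw":0.145,"grip":1},{"linear":[0.0075,0.042,0],"yaw":0.145,"grip":1},{"linear":[0.0075,0.042,0],"yaw":0.145,"grip":0.5},{"linear":[0.0075,0.042,0],"yaw":0.145,"grip":0},{"linear":[0.0075,0.042,0],"yaw":0.145,"grip":0},{"linear":[0.0075,0.042,0],"yaw":0.145,"grip":0},{"linear":[0.0075,0.042,0],"yaw":0.145,"grip":0},{"linear":[0.0075,0.042,0],"yaw":0.145,"grip":0}]'; python3 -c "
from h import *
o=bot.get_obs();R=Rn.from_euler('xyz',o['tcp_rot'],degrees=True).as_matrix();print(np.round(o['ee_pos'],4),np.degrees(np.arctan2(R[1,1],R[0,1])),o['q'])"
```

```text
time: 7.0
ee_pos: [0.5681, 0.1531, 0.2024]
tcp_rot: [103.3, 89.9, -169.6]
wrist_force: [1.8, 0.6, 0.7]
opening: 0.085
[0.5681 0.1531 0.2024] 177.0564274336687 [ 1.50799198e+01  9.87227617e+00  1.22804033e+01  9.24783574e+01
  5.78273901e-03 -7.19765209e+01]
```

```bash
python3 -m crank '[{"linear":[0.004,0.03,-0.02],"yaw":0.03,"grip":0},{"linear":[0.004,0.03,-0.02],"yaw":0.015,"grip":0},{"linear":[0,0,0],"yaw":0,"grip":0},{"linear":[0,0,0],"yaw":0,"grip":0}]'
python3 - <<'E'
from h import *
o=bot.get_obs();R=Rn.from_euler('xyz',o['tcp_rot'],degrees=True).as_matrix();print(np.round(o['ee_pos'],4),np.degrees(np.arctan2(R[1,1],R[0,1])),o['wrist_force'])
c=cam('wrist');im=bot.camera('wrist');save(im,'w6.png',s=1.5);np.savez('w6.npz',im=im,K=c[0],R=c[1],t=c[2])
print(bot.place_of('objective_long_barrel','wrist'))
print(proj('',np.array([[.577,.2175,.096],[.577,.1595,.075],[.577,.2755,.08]]),c)*1.5)
E
```

```text
time: 7.4
ee_pos: [0.5756, 0.2116, 0.1619]
tcp_rot: [112.9, 89.8, -157.7]
wrist_force: [0.0, -0.1, 0.5]
opening: 0.0852
[0.5756 0.2116 0.1619] 179.35409095705702 [ 0.01569994 -0.05021262  0.49179649]
[{'centre': [252.3, 201.3], 'p': 0.98}, {'centre': [151.5, 216.0], 'p': 0.75}, {'centre': [342.8, 252.8], 'p': 0.7}]
[[381.32539472 327.68847774]
 [379.98675544 196.47824581]
 [382.6781079  415.12541489]]
```

View pics/w6.png

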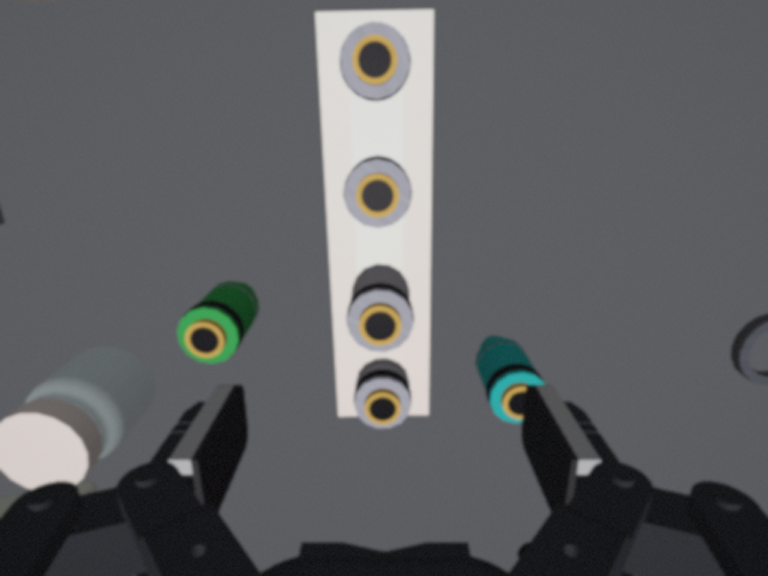

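Run:
```python
from h import *
d=np.load('w6.npz');c=(d['K'],d['R'],d['t'])
print('teal',tri([ray('top',(134,227)),ray('scene',(358.75,319.5))]))
print('green',tri([ray('top',(115+178/5,150+61/5)),ray('scene',(245+69/4,235+405/4))]))
print(atz('',(380/1.5,325.5/1.5),.096,c))
save(d['im'],'w6c.png',(200,150,310,300),4)
```

```text
teal (array([0.50093321, 0.27253416, 0.07388646]), [np.float64(0.0010261937620005283), np.float64(0.0010261937620005216)])
green (array([0.66848755, 0.23248413, 0.07205563]), [np.float64(0.0003776457811300188), np.float64(0.00037764578112992227)])
[0.5776065  0.21638218 0.096     ]
```

View pics/w6c.png

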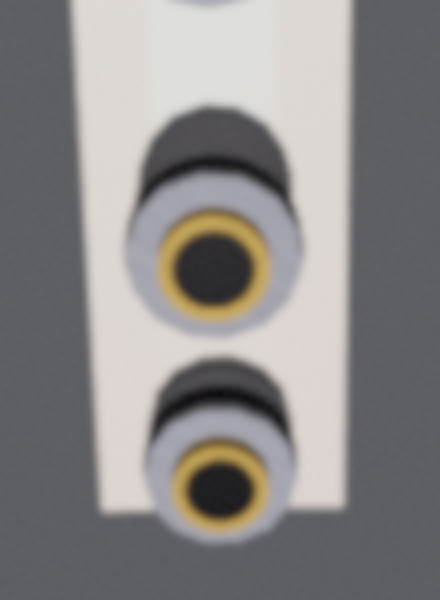

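```bash
python3 -m crank '[{"linear":[0.0014,0.005,-0.02],"yaw":0,"grip":0.25},{"linear":[0,0,-0.02],"yaw":0,"grip":0.25},{"linear":[0,0,-0.02],"yaw":0,"grip":0.25},{"linear":[0,0,-0.02],"yaw":0,"grip":0.25},{"linear":[0,0,-0.02],"yaw":0,"grip":0.25},{"linear":[0,0,-0.009],"yaw":0,"grip":0.25},{"linear":[0,0,0],"yaw":0,"grip":0.25}]'
python3 - <<'E'
from h import *
o=bot.get_obs();print(np.round(o['ee_pos'],4),o['wrist_force'],o['opening'])
save(bot.camera('wrist'),'w7.png',s=1.5)
save(bot.camera('scene'),'s7.png',(235,200,385,370),3.5)
E
```

```text
time: 8.2
ee_pos: [0.5775, 0.2153, 0.0538]
tcp_rot: [112.2, 89.9, -158.5]
wrist_force: [-0.8, -1.0, 0.7]
opening: 0.0641
[0.5775 0.2153 0.0538] [-0.76902007 -1.00875999  0.69169891] 0.06411892335783101
```

View pics/w7.png

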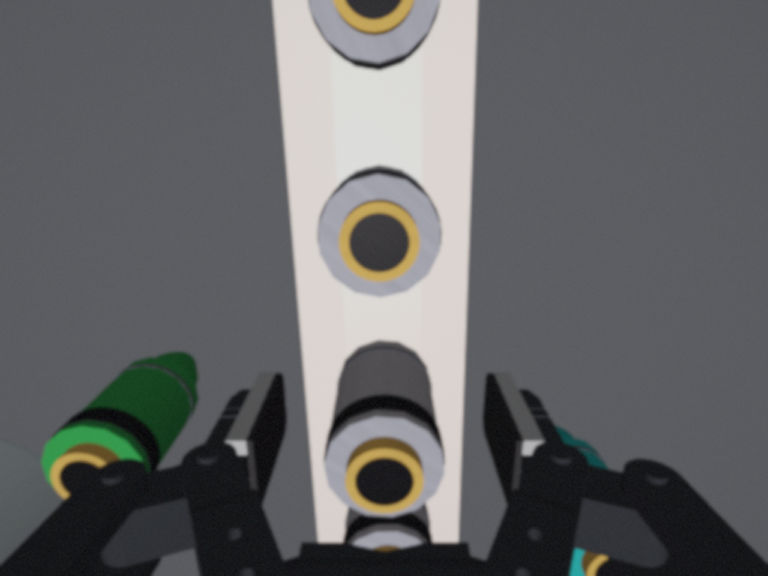

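View pics/s7.png

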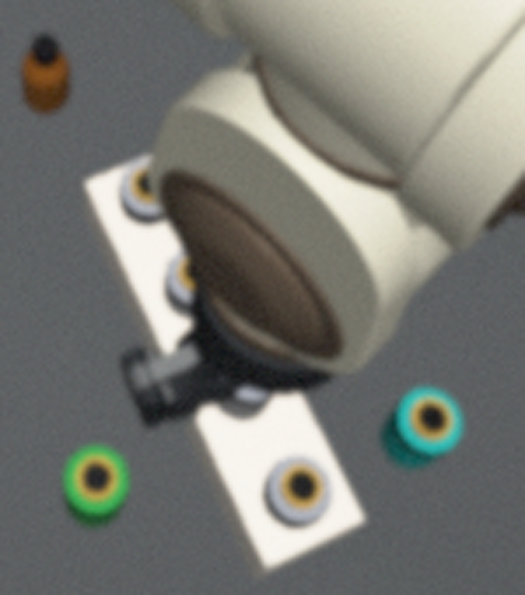

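```bash
python3 - <<'E'
from h import *
print(atz('wrist',(384/1.5,480/1.5),.096))
E
python3 -m crank '[{"linear":[0,0.001,0],"yaw":0,"grip":0.6},{"linear":[0,0,0],"yaw":0,"grip":1},{"linear":[0,0,0],"yaw":0,"grip":1},{"linear":[0,0,0],"yaw":0,"grip":1},{"linear":[0,0,0],"yaw":0,"grip":1}]' 50
```

```text
[0.57855547 0.21863884 0.096     ]
time: 8.8
ee_pos: [0.5783, 0.2175, 0.0555]
tcp_rot: [-69.9, 89.9, 19.3]
wrist_force: [-0.9, -0.5, 5.7]
opening: 0.0307
```

```bash
python3 -m crank '[{"linear":[0,0,0.01],"yaw":0,"grip":1},{"linear":[0,0,0.02],"yaw":0,"grip":1},{"linear":[0,0,0.025],"yaw":0,"grip":1},{"linear":[0,0,0.01],"yaw":0,"grip":1},{"linear":[0,0,0],"yaw":0,"grip":1}]'
python3 - <<'E'
from h import *
o=bot.get_obs();print(np.round(o['ee_pos'],4),o['wrist_force'],o['torque'],o['opening'])
save(bot.camera('wrist'),'w8.png',s=1.5)
E
```

```text
time: 9.3
ee_pos: [0.5786, 0.2176, 0.1211]
tcp_rot: [-68.2, 89.8, 21.1]
wrist_force: [0.5, -0.4, -2.8]
opening: 0.0308
[0.5786 0.2176 0.1211] [ 0.5151607  -0.43630609 -2.76815037] [0.0072524  0.03240018 0.0194111 ] 0.03075235490055266
```

View pics/w8.png

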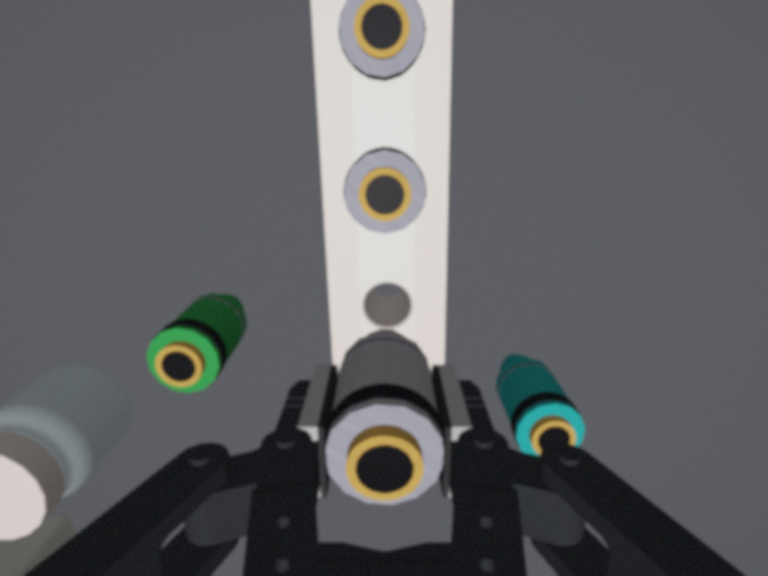

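```bash
python3 -m crank '[{"linear":[0,0,0],"yaw":-0.145,"grip":1},{"linear":[0,0,0],"yaw":-0.145,"grip":1},{"linear":[0,0,0],"yaw":-0.145,"grip":1},{"linear":[0,0,0],"yaw":-0.145,"grip":1},{"linear":[0,0,0],"yaw":-0.145,"grip":1},{"linear":[0,0,0],"yaw":-0.145,"grip":1},{"linear":[0,0,0],"yaw":-0.145,"grip":1},{"linear":[0,0,0],"yaw":-0.145,"grip":1},{"linear":[0,0,0],"yaw":-0.145,"grip":1},{"linear":[0,0,0],"yaw":-0.145,"grip":1}]' 45;python3 -m crank '[{"linear":[0,0,0],"yaw":-0.06,"grip":1},{"linear":[0,0,0],"yaw":0,"grip":1},{"linear":[0,0,0],"yaw":0,"grip":1}]'
python3 - <<'E'
from h import *
o=bot.get_obs();R=Rn.from_euler('xyz',o['tcp_rot'],degrees=True).as_matrix();print(np.round(o['ee_pos'],4),np.degrees(np.arctan2(R[1,1],R[0,1])),o['wrist_force'],o['q'])
save(bot.camera('wrist'),'w9.png',s=1.5)
save(bot.camera('scene'),'s9.png',(235,200,385,370),3.5)
E
```

```text
time: 10.35
ee_pos: [0.5772, 0.217, 0.1174]
tcp_rot: [-165.9, 89.9, -160.1]
wrist_force: [-0.1, 0.4, -1.8]
opening: 0.0308
time: 10.65
ee_pos: [0.5774, 0.2171, 0.1181]
tcp_rot: [-163.3, 89.9, -160.5]
wrist_force: [-0.8, 0.3, -1.6]
opening: 0.0304
[0.5774 0.2171 0.1181] 92.88345550311442 [-0.80951236  0.33318647 -1.59070052] [2.06043456e+01 1.34863889e+01 7.18137507e+00 8.37938936e+01
 1.82449116e-03 1.77209120e+01]
```

View pics/w9.png

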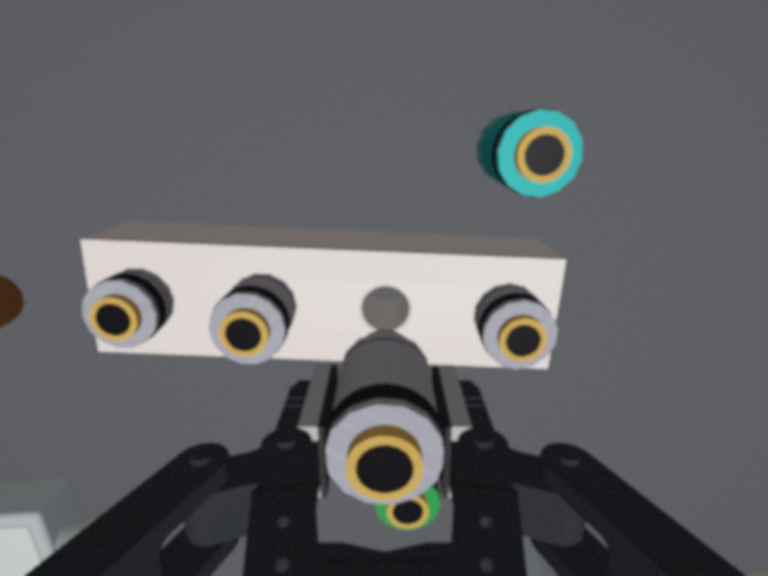

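View pics/s9.png

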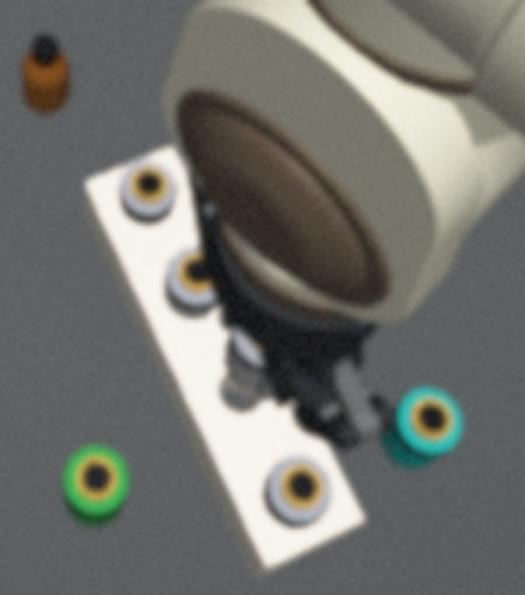

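```bash
python3 - <<'E'
from h import *
print(atz('wrist',(385.5/1.5,308/1.5),.045))
E
python3 -m crank '[{"linear":[0.0005,0.0005,-0.015],"yaw":0,"grip":1},{"linear":[0,0,-0.015],"yaw":0,"grip":1},{"linear":[0,0,-0.01],"yaw":0,"grip":1},{"linear":[0,0,-0.005],"yaw":0,"grip":1},{"linear":[0,0,0],"yaw":0,"grip":1}]';python3 - <<'E'
from h import *
o=bot.get_obs();print(np.round(o['ee_pos'],4),o['wrist_force'])
save(bot.camera('wrist'),'w10.png',s=1.5)
E
```

```text
[0.57803042 0.21685826 0.045     ]
time: 11.25
ee_pos: [0.5777, 0.2175, 0.073]
tcp_rot: [-161.4, 89.9, -158.7]
wrist_force: [0.3, -0.6, -2.4]
opening: 0.031
[0.5777 0.2175 0.073 ] [ 0.27412938 -0.5874027  -2.43924947]
```

View pics/w10.png

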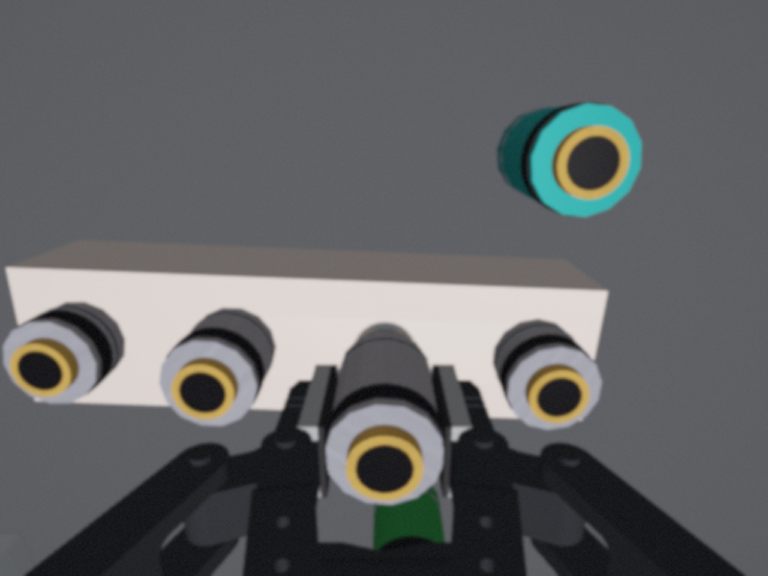

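```bash
python3 -m crank '[{"linear":[-0.003,0,0],"yaw":0,"grip":1},{"linear":[-0.003,0,0],"yaw":0,"grip":1},{"linear":[-0.003,0,-0.0005],"yaw":0,"grip":1},{"linear":[-0.003,0,-0.001],"yaw":0,"grip":1},{"linear":[0,0,0],"yaw":0,"grip":1}]';python3 - <<'E'
from h import *
o=bot.get_obs();print(np.round(o['ee_pos'],4),o['wrist_force'],o['torque'])
save(bot.camera('wrist'),'w11.png',s=1.5)
E
```

```text
time: 11.8
ee_pos: [0.5689, 0.2179, 0.0753]
tcp_rot: [3.1, 89.6, 5.8]
wrist_force: [9.0, -1.5, 1.8]
opening: 0.0307
[0.5689 0.2179 0.0753] [ 8.9736765  -1.46906873  1.75466661] [-0.34959903 -2.20958442 -0.02026706]
```

View pics/w11.png

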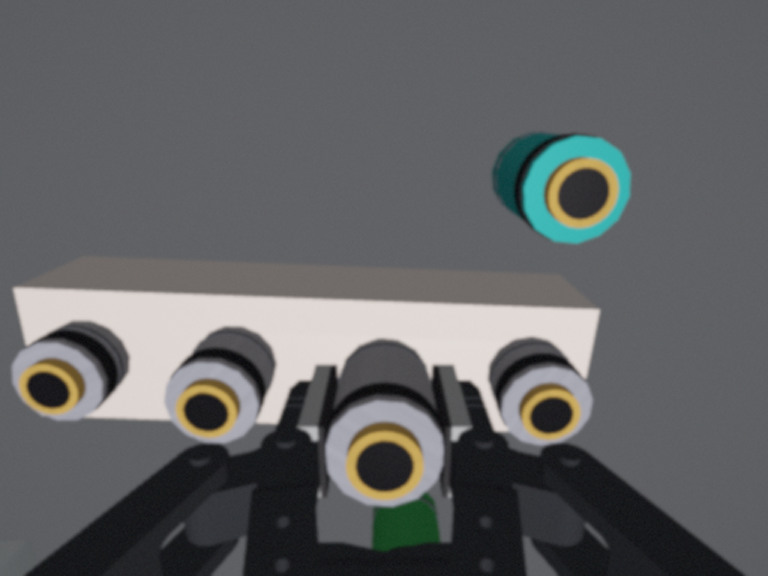

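```bash
python3 -m crank '[{"linear":[0.006,0,0],"yaw":0,"grip":1},{"linear":[0.005,0,-0.003],"yaw":0,"grip":1},{"linear":[0,0,-0.004],"yaw":0,"grip":1},{"linear":[0,0,0],"yaw":0,"grip":1}]' 20;python3 - <<'E'
from h import *
o=bot.get_obs();print(np.round(o['ee_pos'],4),o['wrist_force'],o['torque'])
E
python3 -m crank '[{"linear":[-0.004,0,0],"yaw":0,"grip":1},{"linear":[-0.004,0,0],"yaw":0,"grip":1},{"linear":[-0.004,0,0],"yaw":0,"grip":1},{"linear":[0,0,0],"yaw":0,"grip":1}]';python3 - <<'E'
from h import *
o=bot.get_obs();print(np.round(o['ee_pos'],4),o['wrist_force'],o['torque'])
save(bot.camera('wrist'),'w12.png',s=1.5)
E
```

```text
time: 12.25
ee_pos: [0.5765, 0.2176, 0.065]
tcp_rot: [-173.1, 89.9, -170.3]
wrist_force: [-3.4, -0.9, -1.6]
opening: 0.0308
[0.5765 0.2176 0.065 ] [-3.37280729 -0.88376606 -1.6246233 ] [-0.12406183  0.64457855  0.04391816]
time: 12.65
ee_pos: [0.5671, 0.2175, 0.0663]
tcp_rot: [-10.0, 89.7, -7.2]
wrist_force: [9.4, -1.2, -5.0]
opening: 0.0309
[0.5671 0.2175 0.0663] [ 9.41342184 -1.20951794 -5.03294141] [-0.49320145 -2.11888406 -0.0407474 ]
```

View pics/w12.png

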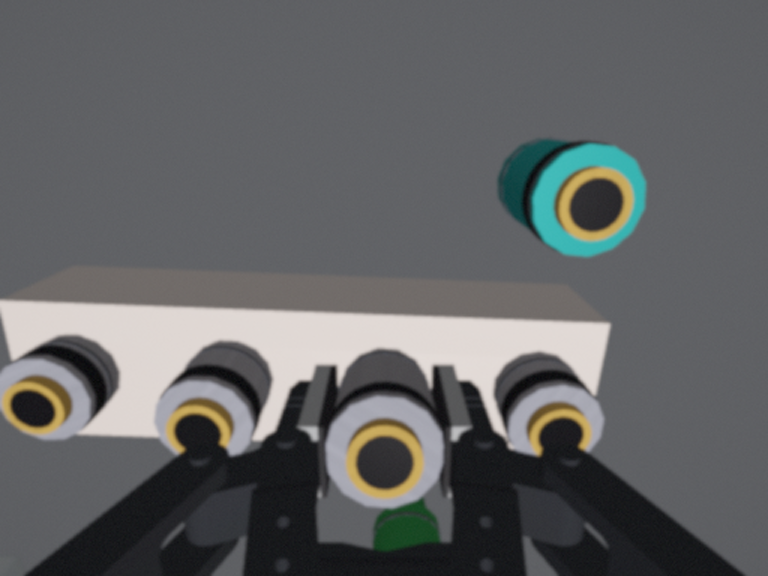

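```bash
python3 -m crank '[{"linear":[-0.003,0,0],"yaw":0,"grip":1},{"linear":[-0.003,0,0],"yaw":0,"grip":1},{"linear":[-0.003,0,0],"yaw":0,"grip":1},{"linear":[0,0,0],"yaw":0,"grip":1}]';python3 - <<'E'
from h import *
o=bot.get_obs();print(np.round(o['ee_pos'],4),o['wrist_force'],o['torque'])
save(bot.camera('wrist'),'w13.png',s=1.5)
E
```

```text
time: 13.1
ee_pos: [0.5583, 0.2173, 0.0667]
tcp_rot: [-10.4, 89.7, -7.7]
wrist_force: [8.4, -3.0, -3.2]
opening: 0.031
[0.5583 0.2173 0.0667] [ 8.38899454 -3.00001049 -3.18480226] [-0.73372475 -1.97603971 -0.06932782]
```

View pics/w13.png

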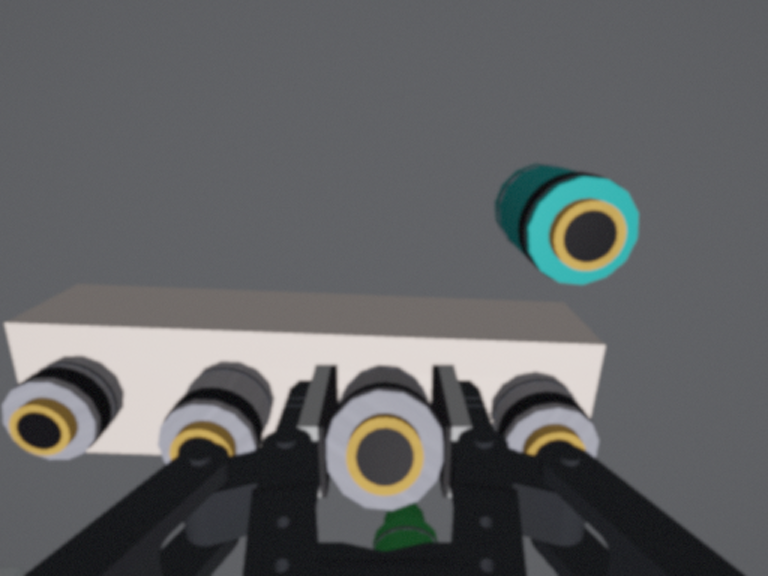

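```bash
cat > ang.py <<'E'
from h import *
from scipy.optimize import least_squares
# wrist camera in tool frame (constant)
o=bot.get_obs();RT=Rn.from_euler('xyz',o['tcp_rot'],degrees=True).as_matrix();pT=np.array(o['ee_pos'])
K,R,t=cam('wrist');Rc=R@RT;tc=R@pT+t   # tool->cam
C=(K,Rc,tc)
# tool: x down along fingers, y jaws, z = x cross y
ph=np.linspace(0,2*np.pi,181)
def pts(th,s,dz,dy,ax,rad):
    # upward axis in tool frame: at th=0 -> -x ; leans towards sgn z
    a=np.array([-np.cos(th),0,-np.sin(th)]);b=np.array([-np.sin(th),0,np.cos(th)])
    c=np.array([-bot.hold_point_z,dy,dz])+a*(ax+s)
    return c+rad*(np.outer(np.cos(ph),b)+np.outer(np.sin(ph),[0,1,0]))
def ext(P):
    p=proj('',P,C)*1.5;return [p[:,1].min(),p[:,1].max(),p[:,0].min(),p[:,0].max()]
def pred(q):
    th,s,dz,dy=q
    rim=ext(pts(th,s,dz,dy,.023,.016));thr=ext(pts(th,s,dz,dy,.028,.010));sh=ext(pts(th,s,dz,dy,-.023,.016))
    return np.array(rim+thr+[sh[0]])
def fit(m,free_th=True,w=None):
    m=np.array(m,float);ok=~np.isnan(m)
    r=least_squares(lambda q:(pred(q)-m)[ok],[.1,-.006,0,0],loss='soft_l1',f_scale=2)
    print('th',np.degrees(r.x[0]).round(2),'s,dz,dy',(r.x[1:]*1000).round(2),'res',(pred(r.x)-m).round(1));return r
E
python3 - <<'E'
from ang import *
print(Rc.round(3),(-Rc.T@tc).round(4))
n=np.nan
print(pred([0,-.0065,0,0]).round(1))
print(pred([.5236,-.0065,0,0]).round(1))
save(cv2.imread('pics/w9.png')[:,:,::-1],'w9c.png',(300,320,470,520),3)
save(cv2.imread('pics/w13.png')[:,:,::-1],'w13c.png',(300,350,470,530),3.3)
E
```

```text
[[ 0.001  1.    -0.001]
 [-0.324  0.001  0.946]
 [ 0.946 -0.     0.324]] [-0.143  -0.001  -0.0832]
[401.5 502.2 327.4 447.8 433.3 498.  348.7 426.7 329.1]
[361.5 486.5 327.2 448.1 384.  465.3 348.5 427.  367.3]
```

View pics/w9c.png

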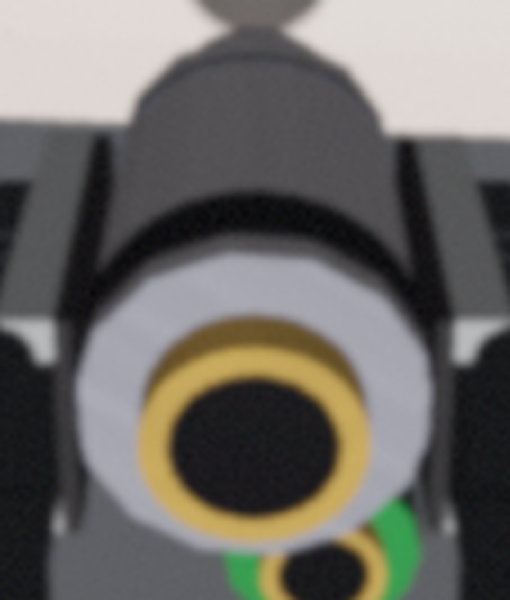

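View pics/w13c.png

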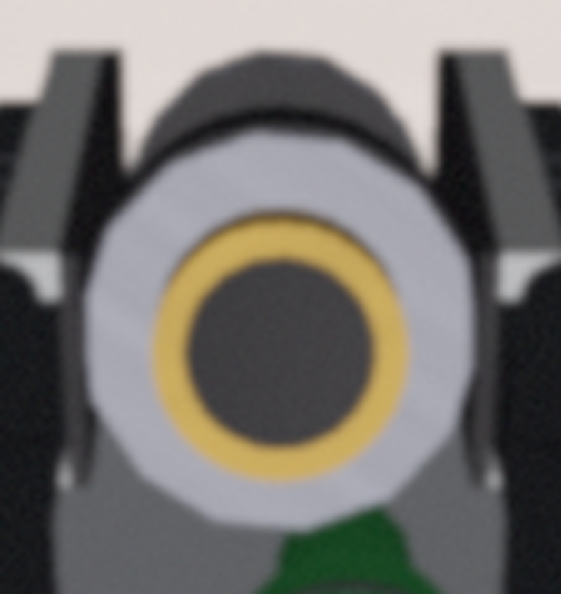

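Run:
```python
from ang import *
fit([403.3,504,325.3,444.7,435,501,346.3,423.3,337])
fit([388.8,510,325.5,444,414.5,495.8,346.4,424.2,365])
```

```text
th 2.27 s,dz,dy [-7.93  2.49 -0.72] res [ 0.3  1.5  0.3 -0.6 -0.3 -0.8  0.2  0.  -0.4]
th 20.1 s,dz,dy [-5.86  4.68 -0.68] res [-0.1 -0.2 -0.6  1.2  1.3 -1.2 -0.4 -0.   0.3]
```

```bash
python3 -m crank '[{"linear":[-0.003,0,0],"yaw":0,"grip":1},{"linear":[-0.003,0,0],"yaw":0,"grip":1},{"linear":[-0.002,0,0.0005],"yaw":0,"grip":1},{"linear":[0,0,0],"yaw":0,"grip":1}]';python3 - <<'E'
from h import *
o=bot.get_obs();print(np.round(o['ee_pos'],4),o['wrist_force'],o['torque'])
im=bot.camera('wrist');save(im,'w14.png',s=1.5)
save(cv2.imread('pics/w14.png')[:,:,::-1],'w14c.png',(300,350,470,530),3.3)
E
```

```text
time: 13.55
ee_pos: [0.5505, 0.2173, 0.0673]
tcp_rot: [-8.9, 89.7, -6.2]
wrist_force: [9.1, -3.7, -1.7]
opening: 0.0308
[0.5505 0.2173 0.0673] [ 9.11289202 -3.70108272 -1.7346876 ] [-0.78361748 -2.1373292  -0.08321557]
```

View pics/w14c.png

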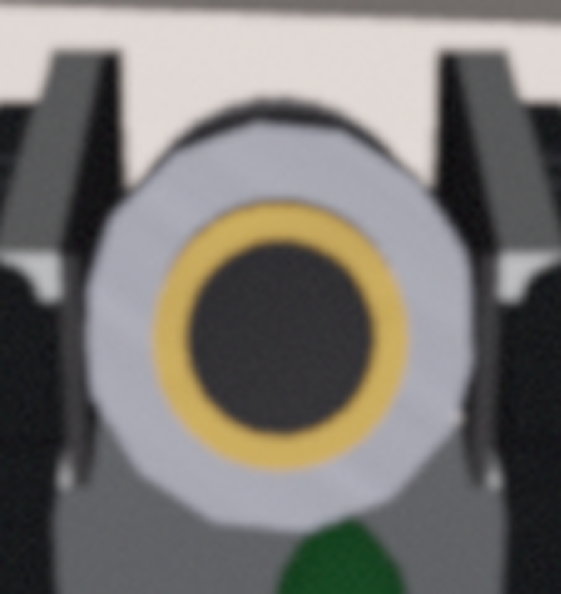

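Run:
```python
from ang import *
fit([387,510.6,325.8,443.6,410.9,492.7,346.4,424.2,379.7])
```

```text
th 27.05 s,dz,dy [-6.14  6.85 -0.67] res [ 0.1  0.  -0.4  1.   0.7 -0.8 -0.1 -0.4  0.1]
```

```bash
python3 -m crank '[{"linear":[-0.002,0,0],"yaw":0,"grip":1},{"linear":[-0.002,0,0],"yaw":0,"grip":1},{"linear":[0,0,0],"yaw":0,"grip":1}]';python3 - <<'E'
from h import *
o=bot.get_obs();print(np.round(o['ee_pos'],4),o['wrist_force'],o['torque'])
E
python3 -m crank '[{"linear":[0.002,0,0],"yaw":0,"grip":1},{"linear":[0.001,0,0.005],"yaw":0,"grip":1},{"linear":[0,0,0.02],"yaw":0,"grip":1},{"linear":[0,0,0.03],"yaw":0,"grip":1},{"linear":[0,0,0.03],"yaw":0,"grip":1},{"linear":[0,0,0.0],"yaw":0,"grip":1},{"linear":[0,0,0.0],"yaw":0,"grip":1}]' 40;python3 - <<'E'
from h import *
o=bot.get_obs();print(np.round(o['ee_pos'],4),o['wrist_force'],o['torque'])
im=bot.camera('wrist');save(im,'w15.png',s=1.5)
save(cv2.imread('pics/w15.png')[:,:,::-1],'w15c.png',(300,350,470,530),3.3)
im=bot.camera('scene');save(im,'s15.png',(235,200,385,370),3.5)
E
```

```text
time: 13.9
ee_pos: [0.5464, 0.2174, 0.0673]
tcp_rot: [-7.8, 89.7, -5.1]
wrist_force: [9.7, -3.1, -1.6]
opening: 0.0309
[0.5464 0.2174 0.0673] [ 9.73370007 -3.08859281 -1.58026101] [-0.72904737 -2.00733915 -0.14455002]
time: 14.6
ee_pos: [0.5474, 0.218, 0.1516]
tcp_rot: [42.4, 90.0, 45.2]
wrist_force: [-1.1, -0.3, -2.8]
opening: 0.0307
[0.5474 0.218  0.1516] [-1.07837512 -0.34920658 -2.76877961] [-0.01599346  0.03889854  0.01257688]
```

View pics/w15c.png

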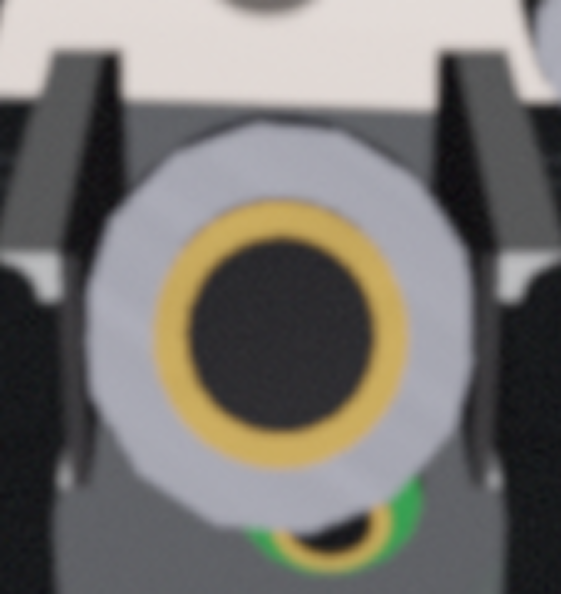

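View pics/s15.png

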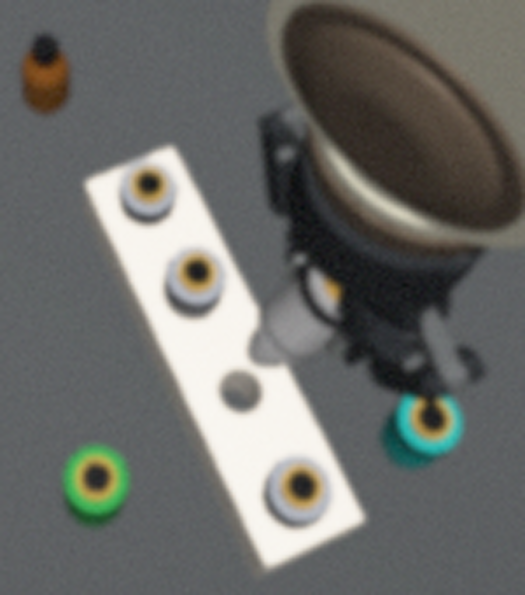

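View pics/w15.png

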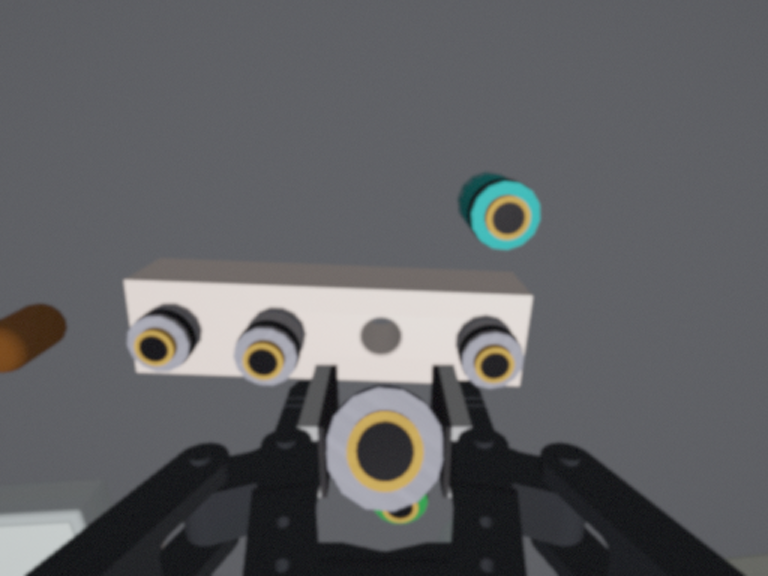

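Run:
```python
from ang import *
r=fit([387,510.9,325.8,443.6,410,492.1,346.4,424.2,np.nan])
r=fit([387,510.9,325.8,443.6,410,492.1,346.4,424.2,385.8])
# scene: predicted for angles
for th in (24,27,30,33):
    q=np.array(r.x);q[0]=np.radians(th)
    # keep barrel mid fixed
    a=lambda t:np.array([-np.cos(t),0,-np.sin(t)])
    mid=np.array([-bot.hold_point_z,q[3],q[2]])+a(r.x[0])*q[1]
    P=[mid-a(q[0])*.048,mid-a(q[0])*.023,mid,mid+a(q[0])*.023,mid+a(q[0])*.028]
    W=np.array([RT@p+pT for p in P])
    p=proj('scene',W);print(th,((p-[235,200])*3.5).round(1).tolist())
im=cv2.imread('pics/s15.png')[:,:,::-1];save(im,'s15c.png',(220,240,370,390),4)
```

```text
th 29.4 s,dz,dy [-6.03  7.67 -0.7 ] res [-0.   0.2 -0.3  0.9  0.6 -0.8  0.  -0.5  nan]
th 29.74 s,dz,dy [-6.03  7.81 -0.7 ] res [ 0.1  0.3 -0.3  0.9  0.5 -0.9  0.  -0.6 -0. ]
24 [[259.0, 352.7], [284.0, 330.4], [308.3, 308.8], [333.9, 286.0], [339.7, 280.9]]
27 [[255.2, 354.1], [282.2, 331.1], [308.3, 308.8], [335.8, 285.3], [342.0, 280.1]]
30 [[251.5, 355.5], [280.4, 331.7], [308.3, 308.8], [337.6, 284.7], [344.2, 279.3]]
33 [[247.9, 356.7], [278.7, 332.3], [308.3, 308.8], [339.3, 284.2], [346.2, 278.7]]
```

View pics/s15c.png

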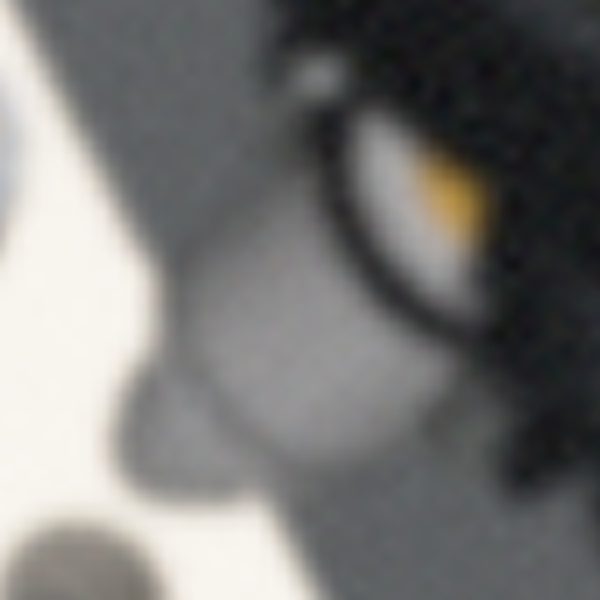

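Run:
```python
from h import *
a=cv2.imread('pics/w7.png')[:,:,::-1];b=cv2.imread('pics/w8.png')[:,:,::-1]
a=cv2.resize(a[320:530,300:470],None,fx=2.3,fy=2.8,interpolation=cv2.INTER_CUBIC);b=cv2.resize(b[320:530,300:470],None,fx=2.3,fy=2.8,interpolation=cv2.INTER_CUBIC)
save(np.hstack([a,b]),'w78.png')
```

```text
(no output)
```

View pics/w78.png

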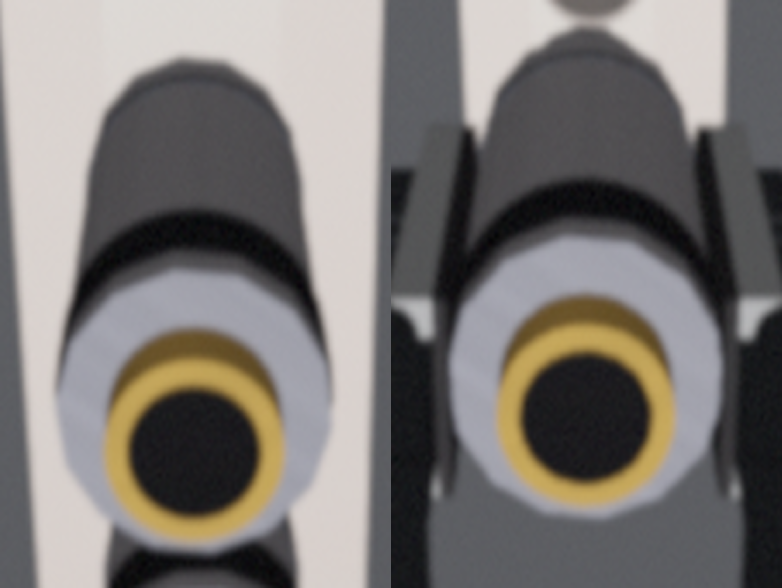

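Run:
```python
from ang import *
fit([415.7,517.1,324.3,443.9,447.9,513.6,345.7,423.9,340.4])
fit([415.7,517.1,324.3,443.9,447.9,513.6,345.7,423.9,np.nan])
fit([403.3,504,325.3,444.7,435,501,346.3,423.3,331])
fit([403.3,504,325.3,444.7,435,501,346.3,423.3,np.nan])
fit([388.8,510,325.5,444,414.5,495.8,346.4,424.2,np.nan])
```

```text
th 0.6 s,dz,dy [-4.62  3.34 -0.84] res [ 0.2 -0.2 -0.3  1.1  0.3 -0.6 -0.5 -0.1  0.4]
th 1.54 s,dz,dy [-5.39  4.32 -0.84] res [ 0.2  0.3  0.1  0.6 -0.  -0.5 -0.2 -0.5  nan]
th 0.22 s,dz,dy [-6.52  0.74 -0.73] res [ 0.3  0.2 -0.5  0.2  0.3 -1.1 -0.3  0.6  0.2]
th 0.86 s,dz,dy [-7.01  1.33 -0.73] res [ 0.3  0.6 -0.2 -0.   0.1 -1.  -0.2  0.4  nan]
th 22.19 s,dz,dy [-6.3   5.65 -0.7 ] res [ 0.1  0.5 -0.2  0.8  0.7 -1.5 -0.2 -0.3  nan]
```

```bash
python3 -m crank '[{"linear":[0,-0.01,0.015],"yaw":0,"grip":1},{"linear":[-0.004,-0.025,0.02],"yaw":0,"grip":1},{"linear":[-0.008,-0.04,0.02],"yaw":0,"grip":1},{"linear":[-0.008,-0.04,0.015],"yaw":0,"grip":1},{"linear":[-0.008,-0.045,0],"yaw":0,"grip":1},{"linear":[-0.008,-0.045,0],"yaw":0,"grip":1},{"linear":[-0.008,-0.045,0],"yaw":0,"grip":1},{"linear":[-0.008,-0.045,0],"yaw":0,"grip":1},{"linear":[-0.008,-0.045,0],"yaw":0.01,"grip":1},{"linear":[-0.008,-0.045,0],"yaw":0,"grip":1}]' 60;python3 -m crank '[{"linear":[-0.008,-0.045,0],"yaw":0,"grip":1},{"linear":[-0.008,-0.035,0],"yaw":0,"grip":1},{"linear":[-0.004,-0.02,0],"yaw":0,"grip":1},{"linear":[0,0,0],"yaw":0,"grip":1},{"linear":[0,0,0],"yaw":0,"grip":1}]';python3 - <<'E'
from h import *
o=bot.get_obs();R=Rn.from_euler('xyz',o['tcp_rot'],degrees=True).as_matrix();print(np.round(o['ee_pos'],4),np.degrees(np.arctan2(R[1,1],R[0,1])),o['wrist_force'],o['opening'])
im=bot.camera('wrist');save(im,'w16.png',s=1.5)
E
```

```text
time: 15.7
ee_pos: [0.4781, -0.1694, 0.2218]
tcp_rot: [-148.4, 90.0, -145.1]
wrist_force: [0.6, 0.6, -2.8]
opening: 0.0306
time: 16.2
ee_pos: [0.4587, -0.2675, 0.2214]
tcp_rot: [131.4, 90.0, 134.7]
wrist_force: [0.5, -0.4, -1.8]
opening: 0.0308
[ 0.4587 -0.2675  0.2214] 93.25863299920299 [ 0.46129719 -0.40365929 -1.78125497] 0.030778627032903412
```

View pics/w16.png

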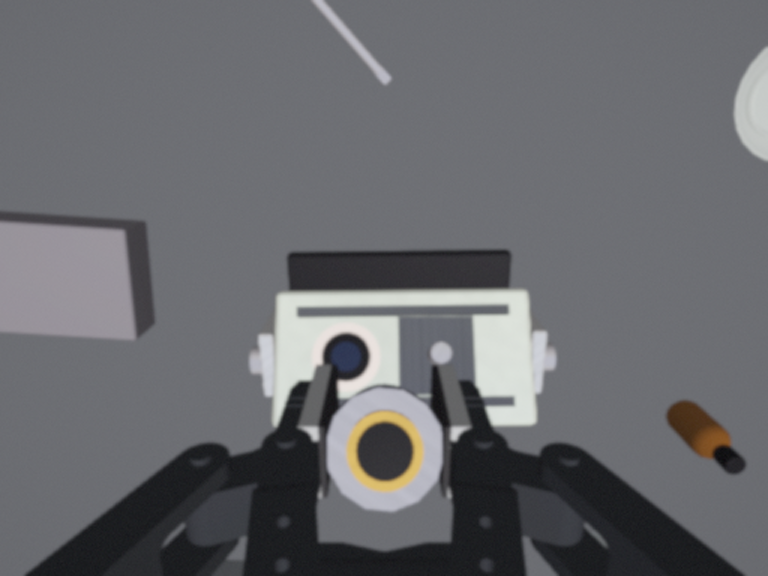

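Run:
```python
from ang import *
print(atz('wrist',(346/1.5,357/1.5),.097), bot.place_of('window','wrist'), bot.place_of('objective_long_nose','wrist')[:2])
c=[(276,292),(529,291),(536,424),(273,425)]
a=atz('wrist',(276/1.5,292/1.5),.076);b=atz('wrist',(529/1.5,291/1.5),.076);print('edge yaw',np.degrees(np.arctan2(-(b-a)[0],(b-a)[1])),np.linalg.norm(b-a))
a=atz('wrist',(297/1.5,312/1.5),.086);b=atz('wrist',(509/1.5,309.5/1.5),.086);print('rail yaw',np.degrees(np.arctan2(-(b-a)[0],(b-a)[1])),np.linalg.norm(b-a))
```

```text
[ 0.51259811 -0.28814041  0.097     ] [{'centre': [228.0, 240.0], 'p': 0.89}, {'centre': [292.6, 237.3], 'p': 0.38}] []
edge yaw 3.7130163334728996 0.15947757910643526
rail yaw 4.199739836423486 0.13077805757022198
```

```bash
python3 -m crank '[{"linear":[-0.002,-0.012,0],"yaw":0.009,"grip":1},{"linear":[0,-0.012,-0.01],"yaw":0,"grip":1},{"linear":[0,0,-0.015],"yaw":0,"grip":1},{"linear":[0,0,-0.015],"yaw":0,"grip":1},{"linear":[0,0,-0.012],"yaw":0,"grip":1},{"linear":[0,0,-0.008],"yaw":0,"grip":1},{"linear":[0,0,0],"yaw":0,"grip":1},{"linear":[0,0,0],"yaw":0,"grip":1}]';python3 - <<'E'
from h import *
o=bot.get_obs();R=Rn.from_euler('xyz',o['tcp_rot'],degrees=True).as_matrix();print(np.round(o['ee_pos'],4),np.degrees(np.arctan2(R[1,1],R[0,1])),o['wrist_force'],o['opening'])
im=bot.camera('wrist');save(im,'w17.png',s=1.5);save(im,'w17c.png',(200,233,313,353),4.95)
im=bot.camera('scene');save(im,'s17.png',(180,60,300,180),5)
im=bot.camera('top');save(im,'t17.png',(280,165,400,255),6)
E
```

```text
time: 17.15
ee_pos: [0.4575, -0.2912, 0.1617]
tcp_rot: [-44.0, 90.0, -40.2]
wrist_force: [0.7, 0.8, -2.5]
opening: 0.0309
[ 0.4575 -0.2912  0.1617] 93.86164617006553 [ 0.65677881  0.76144453 -2.48527865] 0.03088979514438591
```

View pics/w17.png

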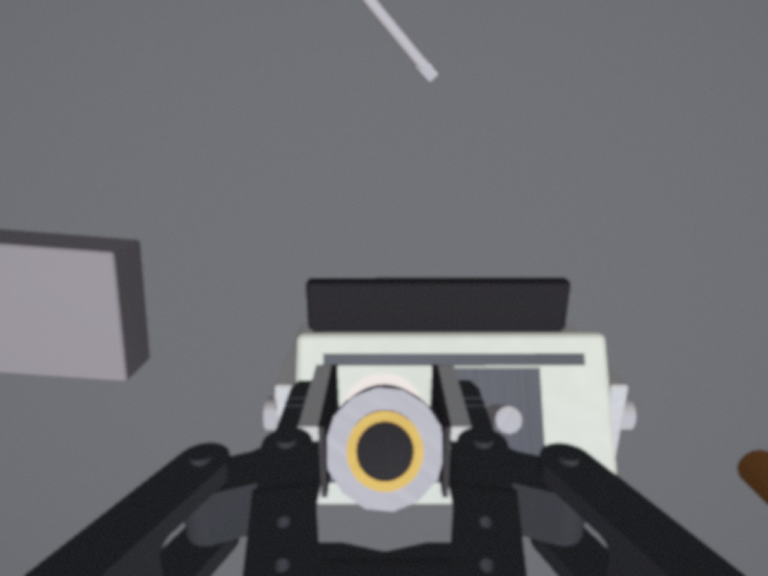

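View pics/s17.png

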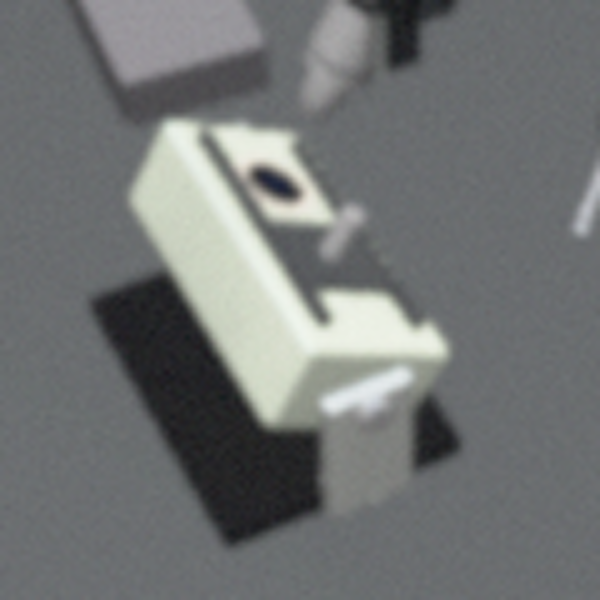

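View pics/w17c.png

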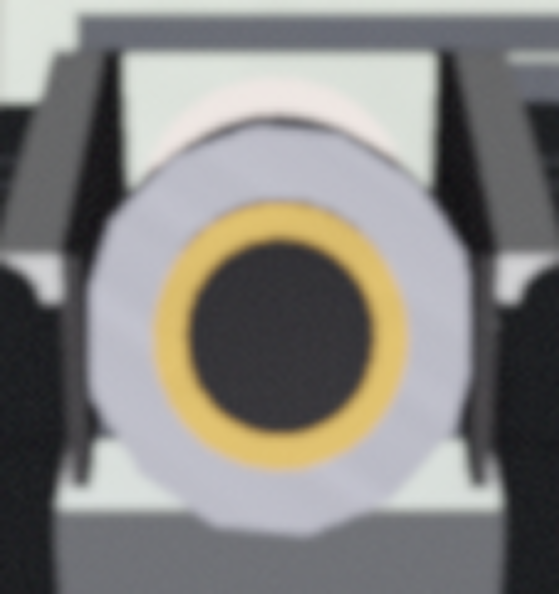

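Run:
```python
from ang import *
r=fit([387.1,511.2,326,442.5,410.1,491.9,346,423.5,384])
q=r.x;a=np.array([-np.cos(q[0]),0,-np.sin(q[0])]);mid=np.array([-bot.hold_point_z,q[3],q[2]])+a*q[1]
n=RT@(mid-a*.048)+pT;m=RT@mid+pT;ax=RT@a
W=np.array([.5115,-.2883,.097]);yw=np.radians(3.75);nn=np.array([-.5*np.cos(yw),-.5*np.sin(yw),.866])
print('nose',n.round(4),'ideal',(W+.04*nn).round(4),'mid',m.round(4),(W+.088*nn).round(4),'ang',np.degrees(np.arccos(ax@nn)))
d=n-W;print('axial',d@nn,'lateral',(d-(d@nn)*nn).round(4))
f=lambda P:((proj('scene',P)-[180,60])*5).round(1).tolist()
print('scene pred nose',f(n),'shoulder',f(RT@(mid-a*.023)+pT),'window',f(W),'ideal nose',f(W+.04*nn), 'ideal shoulder',f(W+.065*nn),'knobtop',f(W+.0295*nn+.055*np.array([-np.sin(yw),np.cos(yw),0])))
im=cv2.imread('pics/s17.png')[:,:,::-1];save(im,'s17c.png',(220,0,420,220),2.7)
```

```text
th 28.95 s,dz,dy [-6.46  7.55 -0.83] res [ 0.1 -0.4 -0.8  1.4  0.8 -0.6  0.  -0.4  0.1]
nose [ 0.4916 -0.29    0.1332] ideal [ 0.4915 -0.2896  0.1316] mid [ 0.4683 -0.2915  0.1752] [ 0.4676 -0.2912  0.1732] ang 1.0690229884265934
axial 0.04132691951110059 lateral [ 0.0007 -0.0003  0.0004]
scene pred nose [[308.6, 112.3]] shoulder [[331.5, 67.6]] window [[272.9, 183.3]] ideal nose [[309.0, 115.3]] ideal shoulder [[332.6, 70.8]] knobtop [[351.9, 211.1]]
```

View pics/s17c.png

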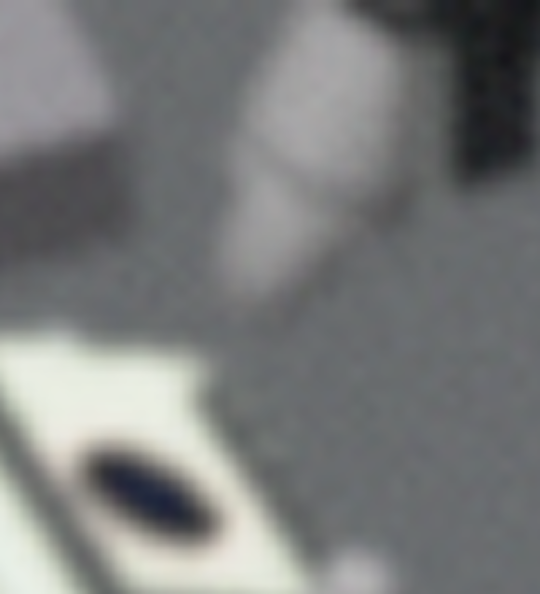

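View pics/t17.png

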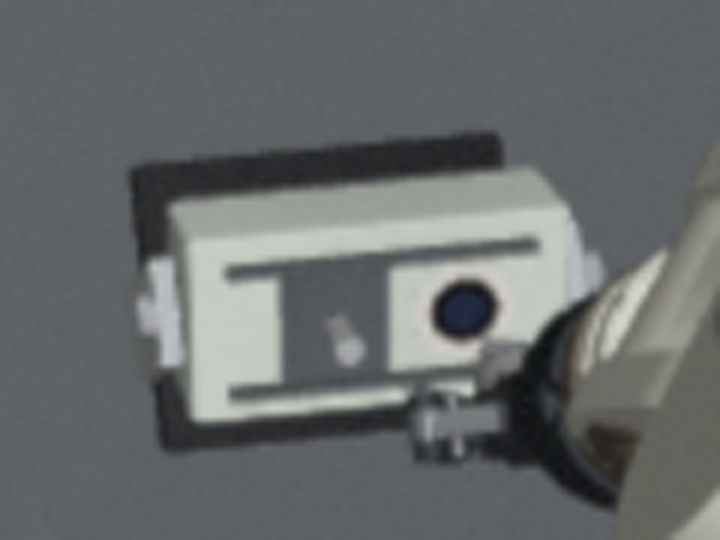

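```bash
python3 -m crank '[{"linear":[0.0008,0,-0.0015],"yaw":0,"grip":1},{"linear":[0,0,0],"yaw":0,"grip":1},{"linear":[0,0,0],"yaw":0,"grip":1},{"linear":[0,0,0],"yaw":0,"grip":1},{"linear":[0,0,0],"yaw":0,"grip":1}]';python3 - <<'E'
from h import *
o=bot.get_obs();print(np.round(o['ee_pos'],4),o['wrist_force'],o['opening'],np.abs(o['qd']).max())
im=bot.camera('wrist');save(im,'w18c.png',(200,233,313,353),4.95)
im=bot.camera('scene');save(im,'s18.png',s=1.5)
E
```

```text
time: 17.8
ee_pos: [0.4581, -0.2913, 0.1599]
tcp_rot: [-58.1, 90.0, -54.2]
wrist_force: [1.0, 0.5, -1.2]
opening: 0.0306
[ 0.4581 -0.2913  0.1599] [ 1.00889088  0.49943057 -1.23897002] 0.030569551925269594 0.06118272244030892
```

View pics/s18.png

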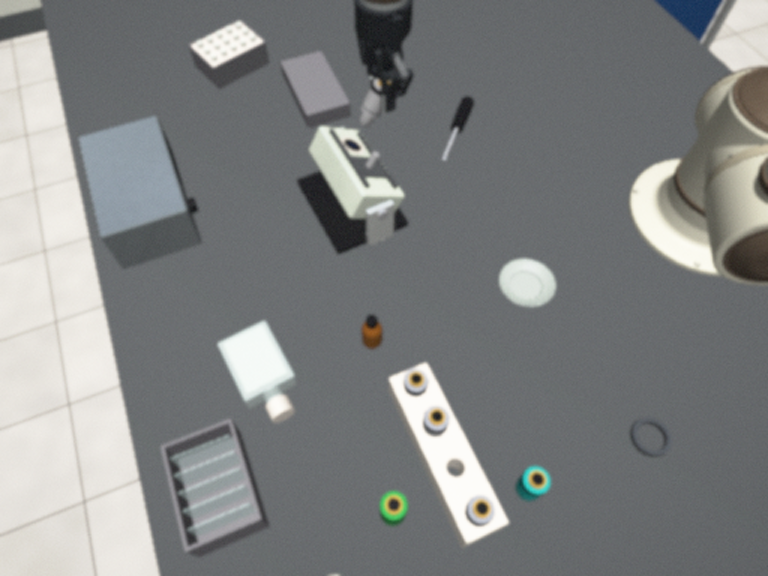

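The scene picture shows the three other objectives still in the rack at (416,381), (436,419) and (481,511), and the bottle upright at (372,331). The shutter is open and the long objective is held over the window at (352,145). The arm is still, so I'm handing in.

```bash
python3 -c "
from workcell import bot
print(bot.job_done())"
```

```text
the job is handed in; nothing more can be done
None
```

The shutter is fully open and the long objective is held still in front of the window. I handed the job in at about 18 s of the 58 s allowed.

- **Shutter:** I pushed the knob with the shut fingers until it met its stop, at about 16 N. In the wrist picture the plate had moved 55 mm from the window, and it was still open in the last scene picture.
- **Picking the objective:** The tallest was the second from the rack's +y end; its top measured 93 mm high, the others at most 77 mm. I lifted it out by the barrel.
- **Tilting it:** The moves cannot tilt the tool, so I put the nose back into its own empty hole. Moving the gripper sideways then turned the objective about 30° between the pads. This pressed on the rack with about 10 N.
- **Aim:** A fit to the wrist picture gave a tilt of about 29° and an axis about 1° off square. The nose was less than 1 mm off the window's middle and 41.3 mm away; I then moved it about 1.7 mm closer.
- **Checks that disagreed:** The scene camera put the nose roughly 2–3 mm farther out than the wrist camera did, so I settled between them. The camera views also differ by about 2–3 mm on the window's x position. After the last 1.7 mm step I could not view the wrist picture, because the picture limit was reached.
- **The rest:** The last scene picture shows the other three objectives in the rack and the dropper bottle standing. The forces showed no sign that the objective touched the camera.

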